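# Roll the snap-in edge trim flat on a message board

## Robot

A 6-joint arm with a two-finger parallel gripper is mounted at the origin on the work surface. World frame = base frame: x ahead of the robot, y to its left, z up, the work surface at z = 0. Lengths are in m, angles in rad, forces in N, time in s.
With the tool pointing down it reaches from about 0.425 to 0.925 m from the base axis. Payload 12.5 kg.
Tool frame: the origin (TCP) lies at the very end of the fingers, on their centre line; the grasp point (between the pads) lies 19 mm behind it (arm.grip_depth is the distance from the TCP to the grasp point, in m); z points along the fingers, y is the direction in which the jaws open and shut (so a half turn about z gives the same grasp; the last joint's range is limited). The gripper opens to 85 mm and grips with 20 to 120 N. Pads are 22 mm wide; open, the fingers measure 114 mm over their backs; the gripper's body (76 mm by 85 mm) begins 54 mm behind the grasp point. The pads swing forward as they close: fully open they stand 13 mm farther back than shut.
Start: joints at [-0.106, 0.491, 1.559, -0, 1.092, -0.106], TCP at [0.625, 0, 0.231] pointing down, gripper open.
Joint ranges: [-3.1, 3.1], [-0.84, 2.19], [0.05, 2.79], [-1.13, 4.28], [0.06, 2.93], [-2.69, 2.69]. Speed limits (rad/s): [2.22, 2.22, 2.79, 3.14, 3.14, 3.14].

## Interface

Orientations are given as a unit quaternion [x, y, z, w].
In Python, from plant import arm, eyes, finder gives the robot as it stands.
- The arm moves only by the tool play_rows, never from a script. Its argument "motion" is one flat list of numbers, 5 for each row, row after row: the shift along the tool's x, y, z in m, then the turn about the tool's z in degrees, then the closure, from 0 (fully open) to 1 (shut). A call has 1 to 10 rows; each row shifts and turns the pose as measured when the row begins, along the tool's axes as they then stand; what a row does not reach is not made up. A row lasts 1/12 s, in which the tool goes at most 41.7 mm and 7.16 degrees, less where a joint would pass 70% of its speed; a pose out of reach is approached as far as the arm can. A call with a gripper value outside its range is refused whole. The fingers move at their own pace and stop on an object; "force" is the grip in N (left out, the last holds). Time passes only in rows, so rows that do not move let the fingers close. It gives the time, the measured TCP pose, the force and the opening at its end, in the units of the state.
- arm.get_obs(): the state, without advancing time (a new reading comes with each control period).
- eyes.camera(name): name is "scene" or "side" or "wrist"; returns (picture, depth): 400x640x3 uint8, blue, green, red; 400x640 float32, m along the optical axis (not along the pixel's ray), 0 where there is no reading.
- eyes.get_calibration(name): a dict with "mtx" (3x3 intrinsics, pixels), "R" (3x3) and "t" (3): a world point X has camera coordinates R X + t; the wrist camera has in their place "tool_from_camera" (4x4, takes a point from camera to tool coordinates, whose origin is the TCP and whose axes are the flange's). Camera axes: x right, y down, z forward; pixel columns grow to the right and rows downward; lengths in m; the calibration is good to about 2 mm. A picture is of the moment at which its call begins: read the wrist's pose just before it. get_calibration takes no time and is no camera call.
- arm.close_job(): hands the job in, once; it reports no verdict.
Trained networks look in the newest picture that a camera, given by its name, has taken for a name from the list of things; names that differ only in an ending like _2 or _b are one class to them, and where a whole thing is asked for, a point or a joint stands for the part that bears it (a point fixed in the world has none). Each returns a list of dicts, best first, with "p" (0 to 1); they miss things now and then, are a little off and sometimes report something else, mostly with a low value. They report only what shows in the picture. A call takes as long as a camera call.
- finder.look_for(camera, thing): "bbox" ([centre column, centre row, width, height] as shares, 0 to 1, of the picture: columns of its width, rows of its height, round what is visible of it).
- finder.landmark_of(camera, thing): "position" ([row, column] as shares, 0 to 1, of the picture: columns of its width, rows of its height: a listed point, or the origin of a listed thing).
The state is a dict: "time": time; "joint_pos": joint angles; "joint_velocities": joint speeds; "joint_efforts": joint torques, N m; "tcp_pos": TCP position; "orientation": TCP orientation; "contact_force": force on the tool from outside, world axes, zero at the start; "torque": the same for the moment, N m; "width": finger opening in m.
Only numpy, scipy, OpenCV 4.12 (cv2) and the standard library are available. Lean on these libraries where they do the work, as an engineer would, in place of code of your own. Each camera call takes 0.05 s, during which the arm holds its last target.

## Task

Take the upright hand roller out of its cradle and roll its wheel along the raised trim strip on the edge of the message board, pressing down firmly, with about 15 newtons and never more than 20, until every piece of the strip sits flat, level with the fixed caps at its two ends. Press the strip only with the roller, not with the fingers, and leave the eraser, the mug and the bottle alone. Then stand the roller upright back in its cradle and let go.

Things in the scene. Friction and masses are not known exactly. Their poses are not given: they have to be found in the camera images.
- roller_grip (a point): Centre of the hand roller's upright square light-wood handle (30 x 30 mm, 56 mm tall). It lies 28 mm below the handle's top, 28 mm above the top face of the 66 x 66 mm, 10 mm thick steel shoulder plate the handle stands on, and 84 mm above the bottom of the wheel, straight above the wheel's middle. z up along the handle, x along the wheel's axle: it rolls along its own y.
- wheel (a joint): Turning angle (rad) of the roller's wheel about its axle, freely turning without end, 0 at the start; 20 mm of rolling is 1 rad. Where it climbs onto a proud piece it wedges: the contact forces then add up to about half again the downward push.
- cradle: The roller's cradle, fixed: a black square open-topped box (outside 58 x 58 mm, 54 mm high, inside 50 x 50 mm) on an 80 mm square foot. Origin: centre of its underside; z up. Fully home, the roller stands upright with its plate on the rim, handle centre 92 mm above this origin, axes parallel to the cradle's (either way round), with 5 to 6 mm to spare each way.
- strip (a point): Middle of the trim strip, 20 mm above the table; the seated top there lies 4 to 24 mm higher (see board). y runs along the strip, z up. The strip is 26 mm wide (x): eight grey rigid snap-in pieces, each 21 mm long at 22 mm pitch, from y = -88 to +88 mm, then at each end a hard, fixed aluminium cap of the same width, from 88.5 to 125.5 mm, whose top is level with the seated pieces.
- link0 (a joint): How far grey trim piece 0 stands proud of its seat (m): 0 seated flat, 0.005 at most; its centre is at y = -77 mm on the strip.
- link1 (a joint): How far grey trim piece 1 stands proud of its seat (m): 0 seated flat, 0.005 at most; its centre is at y = -55 mm on the strip.
- link2 (a joint): How far grey trim piece 2 stands proud of its seat (m): 0 seated flat, 0.005 at most; its centre is at y = -33 mm on the strip.
- link3 (a joint): How far grey trim piece 3 stands proud of its seat (m): 0 seated flat, 0.005 at most; its centre is at y = -11 mm on the strip.
- link4 (a joint): How far grey trim piece 4 stands proud of its seat (m): 0 seated flat, 0.005 at most; its centre is at y = 11 mm on the strip.
- link5 (a joint): How far grey trim piece 5 stands proud of its seat (m): 0 seated flat, 0.005 at most; its centre is at y = 33 mm on the strip.
- link6 (a joint): How far grey trim piece 6 stands proud of its seat (m): 0 seated flat, 0.005 at most; its centre is at y = 55 mm on the strip.
- link7 (a joint): How far grey trim piece 7 stands proud of its seat (m): 0 seated flat, 0.005 at most; its centre is at y = 77 mm on the strip.
- board: White message board lying face up, fixed. Origin on the table below the strip's middle; face 12 mm high, reaching 164 mm to -x. The strip's rail stands fast on levelling screws, set differently on each board and not measured: raised 4 to 24 mm, sloping up to 0.055 rad along y. Pieces start 3 to 4.5 mm proud, yield at 7 to 11 N each, stay where pushed, and have a hard stop when seated.
- roller: The whole hand roller, 112 mm tall, about 0.28 kg: handle, shoulder plate and, below, a steel fork (38 mm over its cheeks) with a black rubber wheel, 40 mm diameter, 24 mm wide. At the start it hangs by its shoulder plate on the cradle's rim, wheel free inside, axes as the cradle's. Origin at the bottom of the wheel, 84 mm below the handle's centre, same axes.
- eraser: Bystander: a board eraser, 112 x 52 mm, 38 mm high. Origin: centre of its underside.
- mug: Bystander: a white mug, 80 mm across, 90 mm high. Origin: centre of its underside.
- cleaner: Bystander: a pale bottle with a white cap, 60 mm across, 140 mm high. Origin: centre of its underside.

How it is judged:
By the outcome, as a careful person would: the job done as asked, in the order asked, and still so for the second after the job is handed in, with the robot touching nothing.
It also fails if it takes over 72 s, if anything falls off the work surface, if the arm or the gripper's body presses on something with over 40 N, if the wrist force passes 120 N, or if a joint passes its speed limit or range.

## Working session

There is one attempt and no reset: what is moved stays moved. The work goes in short steps, Python scripts to look and compute and a tool call to move; the robot and the scene stay as the last step left them, time stands still between calls to the robot, and variables do not carry over. Pictures are saved under pics/ and viewed, and the job is handed in when it is done.

Besides the shell and the picture viewer there is one more tool, called as name(argument=value, ...) on one line, values as JSON. play_rows: Moves the arm, as the interface text tells. Its arguments: {"type":"object","properties":{"motion":{"type":"array"},"force":{"type":"number"}},"required":["motion"]}

```bash
ls; mkdir -p pics; python3 - <<'E'
from plant import arm, eyes, finder
import cv2, numpy as np
print(arm.get_obs())
for n in ("scene","side"):
    im,d=eyes.camera(n); cv2.imwrite(f"pics/{n}0.png",im); np.save(f"pics/{n}0.npy",d)
    print(n,eyes.get_calibration(n))
    for t in ("roller_grip","cradle","strip","board","eraser","mug","cleaner"):
        r=finder.landmark_of(n,t)[:2]
        print(t,[(round(float(x["p"]),2),float(x["position"][0])*400,float(x["position"][1])*640) for x in r])
E
```

```text
pics
{'time': 0.0, 'joint_pos': array([-1.05584398e-01,  4.91554652e-01,  1.55944811e+00,  1.89939875e-05,
        1.09169449e+00, -1.05571781e-01]), 'joint_velocities': array([-0.00065556,  0.00012583, -0.0007013 , -0.00056471, -0.00014364,
        0.00158227]), 'joint_efforts': array([-2.53899279e-04, -6.18447447e+01, -2.61596632e+01, -1.41405640e-04,
        4.01603000e-03, -9.44706159e-06]), 'tcp_pos': array([6.24776785e-01, 6.04559875e-05, 2.30731249e-01]), 'orientation': array([ 7.07114233e-01,  7.07099113e-01, -3.40652585e-04, -4.34812125e-04]), 'contact_force': array([0.3905518 , 0.60404322, 0.45253718]), 'torque': array([0.01348332, 0.00453702, 0.00401592]), 'width': 0.08516846956803716}
scene {'mtx': array([[403.34257575,   0.        , 322.70482402],
       [  0.        , 403.34257575, 199.20162147],
       [  0.        ,   0.        ,   1.        ]]), 'R': array([[ 0.40200553,  0.91563588,  0.00157937],
       [ 0.79260833, -0.34712624, -0.50127379],
       [-0.45843603,  0.20276666, -0.86528729]]), 't': array([-0.21158803, -0.46715209,  1.26977916])}
roller_grip [(0.84, 1
[... 189 characters left out ...]
mug [(0.63, 213.32, 425.024)]
cleaner [(0.59, 287.8, 245.376)]
side {'mtx': array([[491.79905002,   0.        , 315.53593482],
       [  0.        , 491.79905002, 206.9521157 ],
       [  0.        ,   0.        ,   1.        ]]), 'R': array([[ 0.97543404, -0.22027331,  0.00284675],
       [-0.15657536, -0.70233545, -0.69441275],
       [ 0.15495996,  0.67690811, -0.71957128]]), 't': array([-0.60996608,  0.11874584,  0.96836747])}
roller_grip [(0.73, 155.32, 267.52)]
cradle [(0.83, 188.32, 268.992)]
strip [(0.76, 303.28, 280.384)]
board [(0.77, 305.88, 278.52799999999996)]
eraser [(0.55, 228.52, 384.896)]
mug [(0.68, 158.8, 339.904), (0.44, 229.88, 383.296)]
cleaner [(0.44, 158.48, 337.024)]
```

View pics/scene0.png

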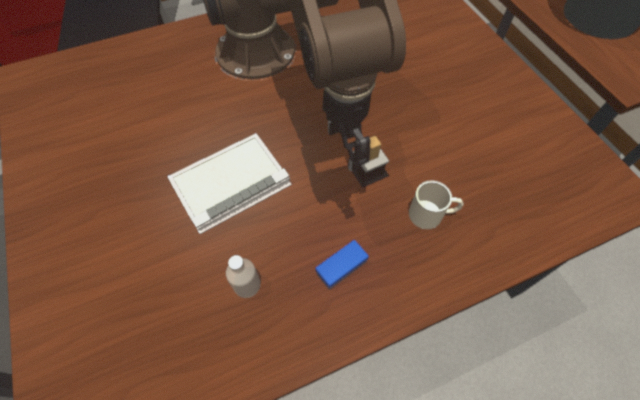

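View pics/side0.png

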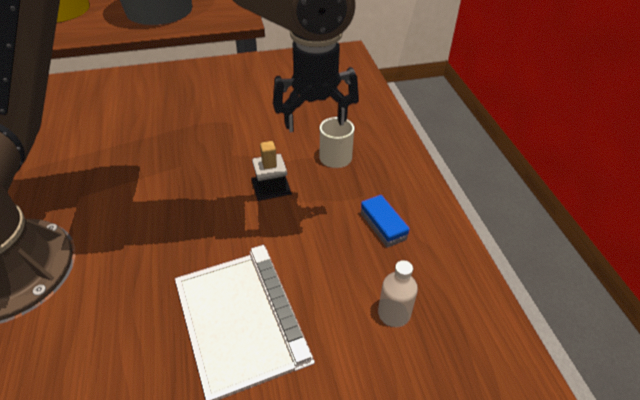

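The scene view shows the board at about (230,180), its strip at (243,196), the roller in its cradle at (370,160) beside the gripper, the mug, eraser and bottle. In the side view the roller is clear at (268,160), and the strip runs from (262,255) to (301,352).

```bash
cat > h.py <<'E'
import numpy as np, cv2
from plant import arm, eyes, finder
from scipy.spatial.transform import Rotation as Ro
def cam(n):
    c=eyes.get_calibration(n)
    if n=="wrist":
        o=arm.get_obs(); T=np.eye(4);T[:3,:3]=Ro.from_quat(o["orientation"]).as_matrix();T[:3,3]=o["tcp_pos"]
        T=T@np.array(c["tool_from_camera"]); R=T[:3,:3].T; return c["mtx"],R,-R@T[:3,3]
    return c["mtx"],c["R"],c["t"]
def ray(C,u,v):
    K,R,t=C; d=R.T@np.linalg.inv(K)@np.array([u,v,1.]); return -R.T@t,d
def at_z(C,u,v,z):
    o,d=ray(C,u,v); return o+d*(z-o[2])/d[2]
def tri(C1,p1,C2,p2):
    o1,d1=ray(C1,*p1);o2,d2=ray(C2,*p2)
    A=np.stack([d1,-d2],1);s=np.linalg.lstsq(A,o2-o1,rcond=None)[0]
    a,b=o1+s[0]*d1,o2+s[1]*d2
    return (a+b)/2,np.linalg.norm(a-b)
def cloud(C,d):
    K,R,t=C; v,u=np.mgrid[:d.shape[0],:d.shape[1]]
    P=np.stack([(u-K[0,2])/K[0,0]*d,(v-K[1,2])/K[1,1]*d,d],-1)
    return (P-t)@R
def proj(C,X):
    K,R,t=C; p=K@(R@np.asarray(X,float)+t); return p[:2]/p[2]
E
python3 - <<'E'
from h import *
np.set_printoptions(precision=4,suppress=True)
S,D=cam("scene"),cam("side")
P={"roller_grip":((370.1,147.5),(267.5,155.3)),"cradle":((367,172.9),(269,188.3)),"strip":((245.8,198.5),(280.4,303.3)),"board":((243.2,203.6),(278.5,305.9)),"eraser":((340.5,267.2),(384.9,228.5)),"mug":((425,213.3),(339.9,158.8))}
for k,(a,b) in P.items(): print(k,*tri(S,a,D,b))
d=np.load("pics/side0.npy"); W=cloud(D,d); np.save("pics/sideW.npy",W)
for u,v in [(268,160),(268,147),(265,170),(275,170),(260,255),(299,350),(275,295),(230,320),(400,268),(385,210),(337,125)]: print((u,v),W[v,u],d[v,u])
im=cv2.imread("pics/side0.png")
cv2.imwrite("pics/c1.png",cv2.resize(im[235:375,170:330],None,fx=4.5,fy=4,interpolation=2))
cv2.imwrite("pics/c2.png",cv2.resize(im[120:220,220:320],None,fx=6,fy=6,interpolation=2))
E
```

```text
roller_grip [0.5441 0.1154 0.0933] 0.0014880480047659418
cradle [ 0.5435  0.1201 -0.0133] 0.005287390704899831
strip [ 0.51   -0.2007  0.0081] 0.009556651297658342
board [ 0.5102 -0.2062 -0.0005] 0.003913258894762537
eraser [ 0.76   -0.0603 -0.0019] 0.0076403212138698474
mug [0.7218 0.1809 0.0023] 0.014931588625073329
(268, 160) [0.5437 0.1045 0.0884] 1.0597347
(268, 147) [0.5467 0.1111 0.1184] 1.0431066
(265, 170) [0.5348 0.1003 0.065 ] 1.0723774
(275, 170) [0.5562 0.0965 0.0642] 1.0736616
(260, 255) [ 0.4915 -0.1056  0.0335] 0.94891536
(299, 350) [ 0.5261 -0.3143  0.028 ] 0.8170464
(275, 295) [ 0.5047 -0.203   0.0346] 0.8842416
(230, 320) [ 0.4191 -0.2212  0.0102] 0.87626666
(400, 268) [ 0.7055 -0.2658  0.1381] 0.7984207
(385, 210) [ 0.7633 -0.0474  0.0376] 1.0274965
(337, 125) [0.7285 0.2228 0.0657] 1.1847432
```

View pics/c1.png

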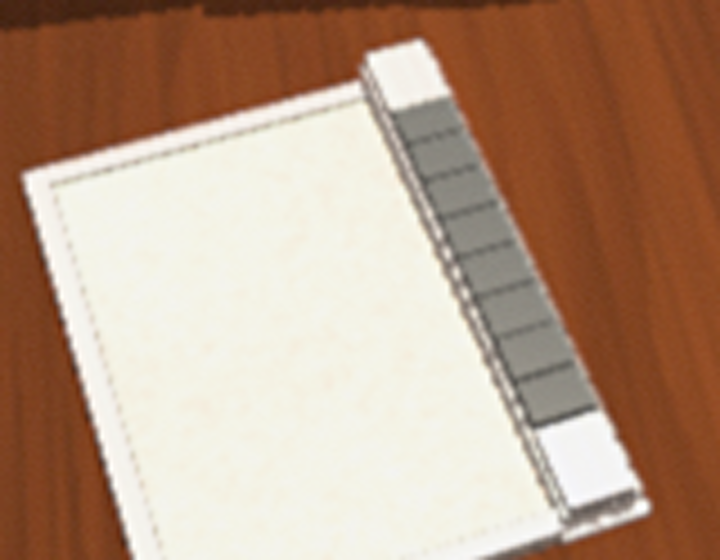

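View pics/c2.png

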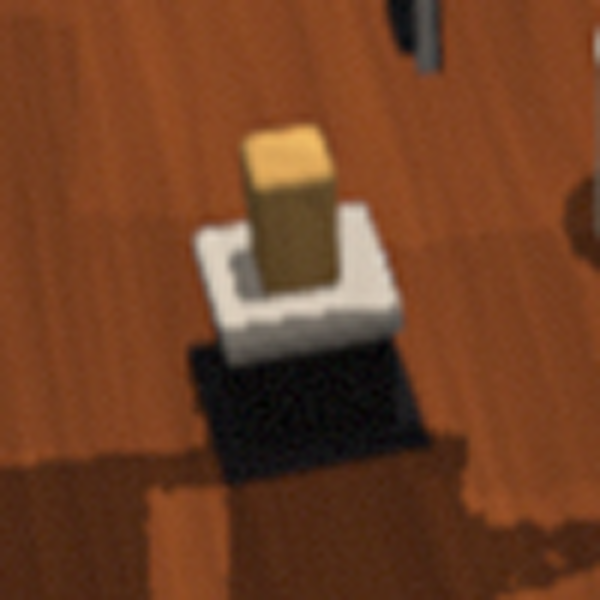

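```bash
cat > fit1.py <<'E'
from h import *
np.set_printoptions(precision=4,suppress=True)
def rect(P):
    r=cv2.minAreaRect((P[:,:2]*1000).astype(np.float32)); return r
for n in ("side","scene"):
    C=cam(n); d=np.load(f"pics/{n}0.npy"); W=cloud(C,d); im=cv2.imread(f"pics/{n}0.png")
    g=np.hypot(W[...,0]-.5437,W[...,1]-.118)
    plate=(g<.055)&(abs(W[...,2]-.064)<.006)
    top=(g<.035)&(abs(W[...,2]-.120)<.012)
    for nm,m in (("plate",plate),("top",top)):
        P=W[m]; 
        if len(P)>5: print(n,nm,len(P),P.mean(0),rect(P))
    hsv=cv2.cvtColor(im,cv2.COLOR_BGR2HSV)
    # strip region by box in xy
    m=(W[...,2]>.02)&(W[...,2]<.06)&(W[...,0]>.45)&(W[...,0]<.58)&(W[...,1]<-.06)&(W[...,1]>-.36)
    P=W[m]; print(n,"strip",len(P),P.mean(0),rect(P))
    gray=im.max(2)<150
    Pg=W[m&gray]; Pc=W[m&~gray]
    print(" grey",len(Pg),Pg.mean(0),rect(Pg))
    r=rect(P)
    ax=Pg[:,:2]-Pg[:,:2].mean(0); w,v=np.linalg.eigh(ax.T@ax); dirn=v[:,1]*np.sign(v[1,1]); print(" dir",dirn,np.degrees(np.arctan2(-dirn[0],dirn[1])))
    s=(P[:,:2]-Pg[:,:2].mean(0))@dirn
    for a in np.arange(-.13,.131,.02):
        q=P[abs(s-a)<.01]
        if len(q)>3: print("  ",round(a,3),len(q),np.percentile(q[:,2],[20,50,80,95]))
E
python3 fit1.py
```

```text
side plate 458 [0.5446 0.1092 0.0627] ((546.1702270507812, 116.37267303466797), (65.65449523925781, 70.02323150634766), 3.094693660736084)
side top 169 [0.5458 0.1138 0.1167] ((546.3294677734375, 117.86573791503906), (29.896862030029297, 32.15882110595703), 3.0270447731018066)
side strip 2111 [ 0.5101 -0.2193  0.0318] ((509.4090881347656, -206.54641723632812), (31.432662963867188, 252.5907745361328), 9.506525993347168)
 grey 1223 [ 0.5093 -0.2149  0.0338] ((512.5111083984375, -222.49929809570312), (29.75816535949707, 220.10401916503906), 9.455084800720215)
 dir [-0.1705  0.9853] 9.819648093787416
   -0.11 209 [0.0257 0.0278 0.029  0.0301]
   -0.09 194 [0.0265 0.0284 0.0296 0.0303]
   -0.07 205 [0.0298 0.0319 0.0335 0.0344]
   -0.05 182 [0.0313 0.0332 0.0343 0.0357]
   -0.03 176 [0.0317 0.0332 0.0344 0.0355]
   -0.01 173 [0.032  0.0336 0.0348 0.036 ]
   0.01 162 [0.0325 0.0342 0.0355 0.0364]
   0.03 155 [0.0324 0.0346 0.0362 0.0372]
   0.05 157 [0.0338 0.0357 0.0367 0.0378]
   0.07 151 [0.0339 0.0361 0.0373 0.0384]
   0.09 122 [0.0326 0.0364 0.0376 0.0389]
   0.11 132 [0.0317 0.0335 0
[... 547 characters left out ...]
57812), (31.257143020629883, 239.97410583496094), 9.492476463317871)
 dir [-0.1533  0.9882] 8.820510706289102
   -0.13 39 [0.0258 0.0271 0.0282 0.0295]
   -0.11 105 [0.0254 0.0277 0.029  0.0298]
   -0.09 100 [0.0271 0.0296 0.0321 0.0335]
   -0.07 103 [0.0275 0.0319 0.0337 0.0349]
   -0.05 103 [0.0298 0.0326 0.0345 0.0355]
   -0.03 105 [0.029  0.0326 0.0343 0.0356]
   -0.01 106 [0.0273 0.0327 0.0346 0.0358]
   0.01 106 [0.0273 0.0331 0.0347 0.0358]
   0.03 109 [0.0274 0.0343 0.0358 0.0367]
   0.05 105 [0.031  0.0349 0.0368 0.0374]
   0.07 105 [0.0284 0.0353 0.0371 0.0386]
   0.09 96 [0.0286 0.0334 0.035  0.0366]
   0.11 99 [0.0299 0.0334 0.0348 0.036 ]
   0.13 11 [0.0264 0.0325 0.0354 0.036 ]
```

Measured so far:

| Item | Position | Yaw |
|---|---|---|
| Handle and cradle | about (0.547, 0.118) | about 3° |
| Strip middle | about (0.510, -0.2065) | about 9.5° |

The cap tops are about 28.5 mm and 34 mm high. I'm moving above the handle now.

play_rows(motion=[0.024, -0.016, 0, 0, 0, 0.024, -0.016, 0, 0, 0, 0.024, -0.016, 0, 0, 0, 0.024, -0.016, 0, 0, 0, 0.022, -0.014, 0, 0, 0, 0, 0, 0, 7, 0, 0, 0, 0, 7, 0, 0, 0, 0, 7, 0, 0, 0, 0, 7, 0, 0, 0, 0, 7, 0], force=100)

```text
time: 1.63
tcp_pos: [0.543, 0.1232, 0.2314]
orientation: [0.891, 0.454, 0.001, 0.0]
contact_force: [-0.1, 0.3, -0.2]
width: 0.0856
```

play_rows(motion=[0, 0, 0, 7, 0, 0, 0, 0, 7, 0, 0, 0, 0, 7, 0, 0, 0, 0, 7, 0, 0, 0, 0, 7, 0, 0, 0, 0, 7, 0, 0, 0, 0, 7, 0])

```text
time: 2.22
tcp_pos: [0.543, 0.1235, 0.232]
orientation: [0.999, 0.034, 0.001, -0.0]
contact_force: [0.2, 0.4, 1.0]
width: 0.0853
```

```bash
cat > look.py <<'E'
import sys
from h import *
np.set_printoptions(precision=4,suppress=True)
o=arm.get_obs(); R=Ro.from_quat(o["orientation"]).as_matrix()
print("t",o["time"],"tcp",o["tcp_pos"],"toolx",R[:,0],"tooly",R[:,1],"z",R[:,2],"F",o["contact_force"],"T",o["torque"],"w",o["width"])
for n in sys.argv[2:]:
    C=cam(n)
    im,d=eyes.camera(n); cv2.imwrite(f"pics/{n}{sys.argv[1]}.png",im); np.save(f"pics/{n}{sys.argv[1]}.npy",d); np.save(f"pics/{n}{sys.argv[1]}W.npy",cloud(C,d))
E
python3 look.py 1 wrist
```

```text
t 2.2167 tcp [0.543  0.1235 0.232 ] toolx [0.9977 0.0674 0.0025] tooly [ 0.0674 -0.9977 -0.    ] z [ 0.0024  0.0002 -1.    ] F [0.1752 0.4138 0.9848] T [ 0.0104  0.0024 -0.0439] w 0.08531380573249307
```

View pics/wrist1.png

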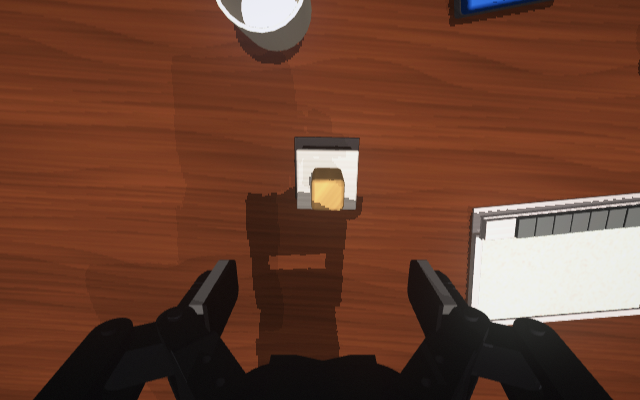

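```bash
python3 - <<'E'
import numpy as np,cv2
W=np.load("pics/wrist1W.npy")
for nm,z,r,c in (("top",.12,.03,(.547,.118)),("plate",.064,.055,(.547,.118)),("foot",.0,.06,(.547,.118))):
    for dz in (.004,.008):
        m=(abs(W[...,2]-z)<dz)&(np.hypot(W[...,0]-c[0],W[...,1]-c[1])<r)
        P=W[m]
        if len(P)>20: print(nm,dz,len(P),P.mean(0),cv2.minAreaRect((P[:,:2]*1000).astype(np.float32)))
E
```

```text
top 0.004 1023 [0.54775686 0.11984068 0.11973182] ((546.882080078125, 119.52952575683594), (29.370851516723633, 29.683847427368164), 3.4005022048950195)
top 0.008 1068 [0.54822768 0.11984105 0.11951108] ((547.0266723632812, 119.47257995605469), (29.686195373535156, 29.7835750579834), 3.2979397773742676)
plate 0.004 2331 [0.55442473 0.12061296 0.06416767] ((546.695556640625, 119.63299560546875), (66.34031677246094, 65.96110534667969), 3.0919461250305176)
plate 0.008 2384 [0.55480949 0.12074068 0.06413505] ((546.695556640625, 119.63299560546875), (66.34031677246094, 65.96110534667969), 3.0919461250305176)
foot 0.004 2955 [0.56628066 0.1182452  0.00084643] ((547.3482666015625, 118.52639770507812), (118.51246643066406, 119.39651489257812), 32.61594009399414)
foot 0.008 3088 [0.56677935 0.11842008 0.001007  ] ((547.3482666015625, 118.52639770507812), (118.51246643066406, 119.39651489257812), 32.61594009399414)
```

The wrist view shows the handle at about (328,190), centred between the fingers' reach. The fits agree: centre (0.547, 0.119), yaw 3.1°, handle top 0.1197 and plate 0.0642, which match the given sizes. I'm descending.

play_rows(motion=[0.004, 0.005, 0.03, 0.8, 0, 0, 0, 0.035, 0, 0, 0, 0, 0.03, 0, 0, 0, 0, 0.025, 0, 0, 0, 0, 0.02, 0, 0, 0, 0, 0.01, 0, 0, 0, 0, 0, 0, 0])

```text
time: 2.85
tcp_pos: [0.5503, 0.1188, 0.0788]
orientation: [1.0, 0.031, 0.005, -0.0]
contact_force: [-0.6, -0.9, -0.4]
width: 0.0854
```

```bash
python3 look.py 2 wrist side
```

```text
t 2.85 tcp [0.5503 0.1188 0.0788] toolx [0.998  0.0622 0.0105] tooly [ 0.0622 -0.9981 -0.0003] z [ 0.0104  0.001  -0.9999] F [-0.6261 -0.9238 -0.3504] T [-0.0167  0.0721  0.0426] w 0.08536795854542013
```

View pics/wrist2.png

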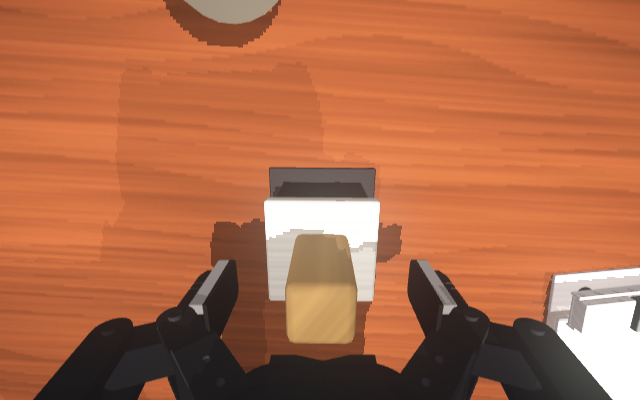

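play_rows(motion=[-0.003, 0, 0.005, 0, 0, 0, 0, 0, 0, 0])

```text
time: 3.12
tcp_pos: [0.5491, 0.1189, 0.0778]
orientation: [0.999, 0.031, 0.008, -0.001]
contact_force: [-0.5, -0.4, 0.7]
width: 0.0854
```

```bash
python3 look.py 2
```

```text
t 3.1167 tcp [0.5491 0.1189 0.0778] toolx [0.9979 0.0625 0.0169] tooly [ 0.0625 -0.998  -0.0005] z [ 0.0169  0.0016 -0.9999] F [-0.4579 -0.3834  0.6872] T [-0.0021 -0.0208 -0.0251] w 0.0854025747328144
```

```bash
python3 -c "
from plant import arm
o=arm.get_obs(); print(o['joint_pos'],o['joint_velocities'],o['joint_efforts'],o['time'])"
```

```text
[ 9.56589921e-02  5.99558253e-01  1.86890105e+00 -2.85410292e-05
  6.56194771e-01  1.60393758e+00] [ 0.0008706  -0.03216687 -0.03876709  0.00068149  0.02798004 -0.00709368] [-1.47216492e-01 -5.96251416e+01 -1.75187284e+01 -2.18901172e-03
 -3.11620831e-01 -5.82959401e-04] 3.1167
```

play_rows(motion=[0, 0, 0, 0, 0])

```text
time: 3.2
tcp_pos: [0.5495, 0.119, 0.0788]
orientation: [0.999, 0.031, 0.009, -0.001]
contact_force: [-1.0, -0.5, -0.7]
width: 0.0851
```

```bash
python3 look.py 2; python3 -c "
from plant import arm
o=arm.get_obs(); print(o['joint_pos'],o['joint_velocities'],o['joint_efforts'],o['time'])"
```

```text
t 3.2 tcp [0.5495 0.119  0.0788] toolx [0.9978 0.0629 0.0187] tooly [ 0.0629 -0.998  -0.0006] z [ 0.0187  0.0018 -0.9998] F [-1.0462 -0.4718 -0.653 ] T [-0.0071 -0.0464 -0.0508] w 0.08513498507036586
[ 9.57353396e-02  5.97940867e-01  1.86841511e+00 -3.65167472e-05
  6.56498425e-01  1.60362352e+00] [ 0.00248633 -0.01111365  0.0086415   0.00024751 -0.00246224 -0.00501841] [ 1.94691232e-02 -5.87798274e+01 -1.65641356e+01  5.26810472e-04
 -5.39050216e-02 -2.24142874e-03] 3.2
```

play_rows(motion=[0, 0, 0, 0, 0, 0, 0, 0, 0, 0, 0, 0, 0, 0, 0])

```text
time: 3.45
tcp_pos: [0.5502, 0.1191, 0.0807]
orientation: [0.999, 0.032, 0.011, -0.001]
contact_force: [0.3, -0.2, 0.4]
width: 0.0853
```

```bash
python3 look.py 2; python3 -c "
from plant import arm
o=arm.get_obs(); print(o['joint_pos'],o['joint_velocities'],o['joint_efforts'],o['time'])"
```

```text
t 3.45 tcp [0.5502 0.1191 0.0807] toolx [0.9977 0.0634 0.0219] tooly [ 0.0634 -0.998  -0.0007] z [ 0.0219  0.0021 -0.9998] F [ 0.3149 -0.1876  0.4314] T [-0.0347  0.0546 -0.042 ] w 0.08526167719013336
[ 9.58854453e-02  5.94776288e-01  1.86756095e+00 -4.92354953e-05
  6.57305213e-01  1.60325262e+00] [ 0.00048019 -0.00874145 -0.00582814 -0.00020247  0.0039804  -0.00027323] [ 3.36099518e-03 -5.94674242e+01 -1.71113455e+01  5.09339907e-05
 -6.56924606e-02 -1.49961699e-03] 3.45
```

play_rows(motion=[0, 0, 0, 0, 0, 0, 0, 0, 0, 0, 0, 0, 0, 0, 0, 0, 0, 0, 0, 0])

```text
time: 3.78
tcp_pos: [0.5505, 0.1191, 0.0814]
orientation: [0.999, 0.032, 0.012, -0.001]
contact_force: [-0.1, -1.3, -0.3]
width: 0.0854
```

```bash
python3 look.py 2; python3 -c "
from plant import arm
o=arm.get_obs(); print(o['joint_pos'],o['joint_velocities'],o['joint_efforts'],o['time'])"
```

```text
t 3.7833 tcp [0.5505 0.1191 0.0814] toolx [0.9977 0.0635 0.0231] tooly [ 0.0636 -0.998  -0.0007] z [ 0.023   0.0022 -0.9997] F [-0.0563 -1.2709 -0.3387] T [-0.0106  0.0245 -0.0275] w 0.08538943082725022
[ 9.58872237e-02  5.93816156e-01  1.86711902e+00 -6.54759244e-05
  6.57593102e-01  1.60312397e+00] [-0.00131571  0.00139792  0.00017774  0.00142519 -0.0001652   0.00040174] [ 4.62853757e-03 -5.95394611e+01 -1.71727198e+01 -1.78974710e-05
 -6.75059343e-02 -2.26806046e-04] 3.7833
```

play_rows(motion=[0, 0, -0.03, 0, 0, 0, 0, -0.03, 0, 0, 0, 0, -0.02, 0, 0, 0, 0, 0, 0, 0, 0, 0, 0, 0, 0, 0, 0, 0, 0, 0])

```text
time: 4.28
tcp_pos: [0.5479, 0.1188, 0.1628]
orientation: [0.999, 0.032, 0.01, -0.001]
contact_force: [-0.5, 0.4, -0.5]
width: 0.0856
```

```bash
python3 look.py 2; python3 -c "
from plant import arm
o=arm.get_obs(); print(o['joint_pos'],o['joint_velocities'],o['joint_efforts'],o['time'])"
```

```text
t 4.2833 tcp [0.5479 0.1188 0.1628] toolx [0.9978 0.0634 0.0195] tooly [ 0.0634 -0.998  -0.0006] z [ 0.0194  0.0018 -0.9998] F [-0.5015  0.4085 -0.5098] T [-0.0485  0.0191 -0.0419] w 0.08555592153098986
[ 9.57659956e-02  4.74716574e-01  1.80616136e+00 -3.34353353e-05
  8.41196967e-01  1.60313116e+00] [-1.61420392e-03  4.63950861e-03  1.40102217e-02  1.95264760e-03
 -8.19103906e-03 -8.95489418e-05] [ 5.19158773e-02 -5.71500063e+01 -2.18917125e+01  2.25222366e-04
  5.21555578e-02 -2.06714867e-05] 4.2833
```

play_rows(motion=[-0.001, 0, 0.008, 0.5, 0, -0.001, 0, 0.012, 0, 0, -0.001, 0, 0.015, 0, 0, 0, 0, 0.015, 0, 0, 0, 0, 0.013, 0, 0, 0, 0, 0.01, 0, 0, 0, 0, 0.007, 0, 0, 0, 0, 0.005, 0, 0, 0, 0, 0.003, 0, 0, 0, 0, 0.002, 0, 0])

```text
time: 5.12
tcp_pos: [0.5412, 0.1182, 0.0563]
orientation: [1.0, 0.025, 0.002, -0.0]
contact_force: [-0.6, 0.6, -0.3]
width: 0.0855
```

```bash
python3 look.py 2
```

```text
t 5.1167 tcp [0.5412 0.1182 0.0563] toolx [0.9987 0.0503 0.0048] tooly [ 0.0503 -0.9987 -0.0002] z [ 0.0048  0.0005 -1.    ] F [-0.6027  0.5974 -0.2819] T [-0.0061 -0.0237 -0.056 ] w 0.08551783821786095
```

play_rows(motion=[0, 0, -0.006, 0, 0, 0.001, 0, -0.004, 0, 0, 0.001, 0, -0.002, 0, 0, 0, 0, 0, 0, 0])

```text
time: 5.45
tcp_pos: [0.5437, 0.1183, 0.0702]
orientation: [1.0, 0.025, 0.003, -0.0]
contact_force: [0.1, -0.5, 0.2]
width: 0.0856
```

```bash
python3 look.py 2
```

```text
t 5.45 tcp [0.5437 0.1183 0.0702] toolx [0.9987 0.0502 0.0059] tooly [ 0.0502 -0.9987 -0.0002] z [ 0.0059  0.0005 -1.    ] F [ 0.0654 -0.4945  0.218 ] T [-0.0182 -0.0153 -0.0199] w 0.08555358850272565
```

play_rows(motion=[0.0015, 0, -0.0005, 0, 0, 0.0015, 0, -0.0005, 0, 0, 0, 0, 0, 0, 0])

```text
time: 5.7
tcp_pos: [0.5476, 0.1186, 0.0728]
orientation: [1.0, 0.025, 0.004, -0.0]
contact_force: [0.2, -1.3, 0.5]
width: 0.0856
```

```bash
python3 look.py 2
```

```text
t 5.7 tcp [0.5476 0.1186 0.0728] toolx [0.9987 0.0502 0.0089] tooly [ 0.0502 -0.9987 -0.0004] z [ 0.0088  0.0008 -1.    ] F [ 0.2296 -1.2928  0.5367] T [0.0016 0.0147 0.0074] w 0.08561156239708724
```

Now at (0.5476, 0.1186, 0.0728) with about 0.5° of tilt. Closing the gripper.

play_rows(motion=[0, 0, 0, 0, 0.3, 0, 0, 0, 0, 0.5, 0, 0, 0, 0, 0.7, 0, 0, 0, 0, 1, 0, 0, 0, 0, 1, 0, 0, 0, 0, 1, 0, 0, 0, 0, 1], force=100)

```text
time: 6.28
tcp_pos: [0.5478, 0.1186, 0.0731]
orientation: [1.0, 0.025, 0.005, -0.0]
contact_force: [0.2, -0.1, 0.5]
width: 0.0286
```

```bash
python3 look.py 3 side
```

```text
t 6.2833 tcp [0.5478 0.1186 0.0731] toolx [0.9987 0.0501 0.0093] tooly [ 0.0501 -0.9987 -0.0004] z [ 0.0093  0.0009 -1.    ] F [ 0.2154 -0.0604  0.4818] T [-0.0976  0.0154  0.0061] w 0.028566603158507783
```

View pics/side3.png

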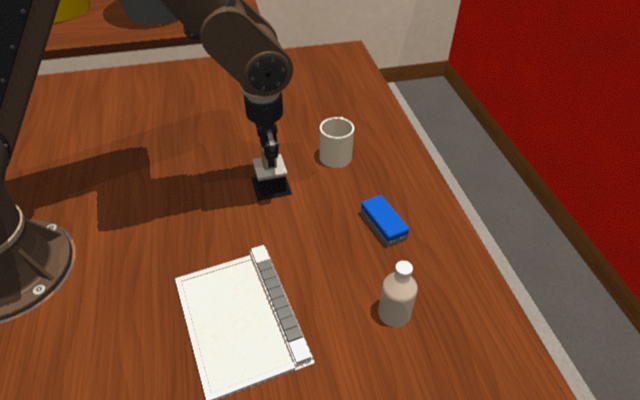

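play_rows(motion=[0, 0, -0.004, 0, 1, 0, 0, -0.008, 0, 1, 0, 0, -0.012, 0, 1, 0, 0, -0.015, 0, 1, 0, 0, -0.015, 0, 1, 0, 0, -0.012, 0, 1, 0, 0, -0.008, 0, 1, 0, 0, -0.004, 0, 1, 0, 0, -0.002, 0, 1, 0, 0, 0, 0, 1])

```text
time: 7.17
tcp_pos: [0.5451, 0.1184, 0.1582]
orientation: [1.0, 0.025, 0.002, -0.0]
contact_force: [0.3, -0.2, -2.8]
width: 0.0289
```

```bash
python3 look.py 4 side scene wrist; python3 - <<'E'
import cv2
im=cv2.imread("pics/side4.png"); cv2.imwrite("pics/side4c.png",cv2.resize(im[60:220,200:360],None,fx=4,fy=3.7,interpolation=2))
E
```

```text
t 7.1667 tcp [0.5451 0.1184 0.1582] toolx [0.9987 0.0501 0.0039] tooly [ 0.0501 -0.9987 -0.0002] z [ 0.0039  0.0004 -1.    ] F [ 0.2563 -0.1976 -2.7939] T [-0.0252  0.0028  0.0345] w 0.02893287686926902
```

View pics/side4c.png

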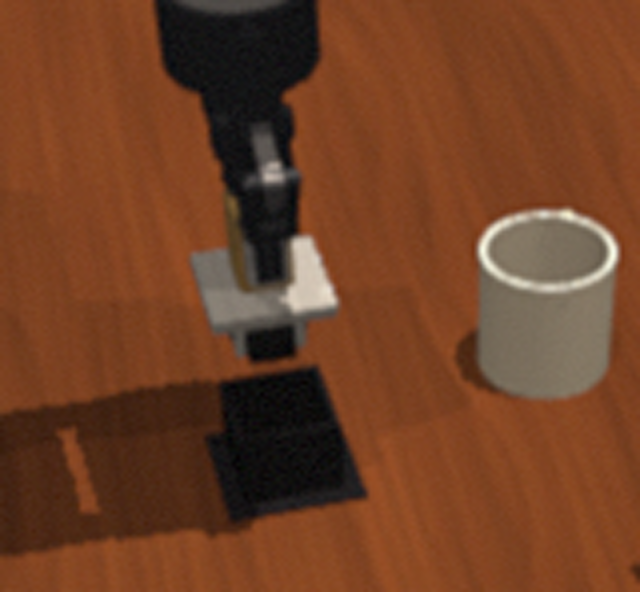

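View pics/scene4.png

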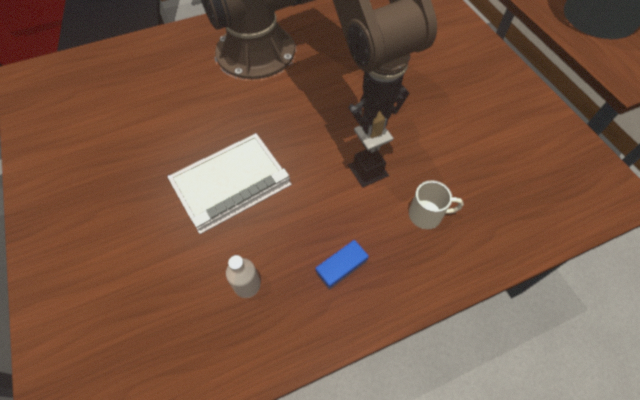

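The roller is lifted clear at 2.8 N weight. The side view at (267,152) shows the tread with fork cheeks on its left and right, so the axle lies along world x and the roller rolls along y, as needed. I'm carrying it to the +y end cap.

play_rows(motion=[-0.003, 0.01, 0, 0, 1, -0.006, 0.02, 0, -1, 1, -0.009, 0.03, 0, -1, 1, -0.01, 0.035, 0, -1, 1, -0.01, 0.035, 0, -1, 1, -0.009, 0.03, 0, -1, 1, -0.006, 0.02, 0, -1, 1, -0.004, 0.012, 0, 0, 1, -0.002, 0.006, 0, 0, 1, -0.001, 0.003, 0, 0, 1])

```text
time: 8.15
tcp_pos: [0.4993, -0.0992, 0.152]
orientation: [0.997, 0.081, -0.003, -0.001]
contact_force: [0.5, 0.8, -1.3]
width: 0.0287
```

play_rows(motion=[0, 0, 0, 0, 1, 0, 0, 0, 0, 1])

```text
time: 8.32
tcp_pos: [0.4989, -0.0994, 0.1515]
orientation: [0.997, 0.081, -0.003, -0.001]
contact_force: [0.7, 0.5, -2.9]
width: 0.0286
```

```bash
python3 look.py 5 wrist side; sed 's/"side","scene"/"side5","wrist5"/; s/pics\/{n}0/pics\/{n}/g' fit1.py > /dev/null; cat > fit2.py <<'E'
import sys
from h import *
np.set_printoptions(precision=4,suppress=True)
# strip frame fit from saved cloud
tag=sys.argv[1]
W=np.load(f"pics/{tag}W.npy"); im=cv2.imread(f"pics/{tag}.png")
c0=np.array([.510,-.2065]); th=np.radians(9.5)
ex=np.array([np.cos(th),np.sin(th)]); ey=np.array([-np.sin(th),np.cos(th)])
q=W[...,:2]-c0; x=q@ex; y=q@ey; z=W[...,2]
m=(abs(x)<.025)&(abs(y)<.14)&(z>.0225)&(z<.045)
P=np.stack([x[m],y[m],z[m]],1); print(len(P),"x range",np.percentile(P[:,0],[1,50,99]),"y range",P[:,1].min(),P[:,1].max())
r=cv2.minAreaRect((P[:,:2]*1000).astype(np.float32)); print("rect in strip frame mm",r)
for a in np.arange(-.121,.122,.011):
    s=P[abs(P[:,1]-a)<.0045]; s=s[abs(s[:,0])<.011]
    if len(s)>3: print(round(a*1000),len(s),"z med",np.median(s[:,2])*1000)
for a in (-.1,-.05,0,.05,.1):
    s=P[(abs(P[:,1]-a)<.015)]; zt=np.percentile(s[:,2],70) if len(s) else 0
    s=s[s[:,2]>zt-.002] if len(s) else s
    if len(s)>3: print("x edges at",a,s[:,0].min()*1000,s[:,0].max()*1000)
E
python3 fit2.py side0; python3 fit2.py wrist5
```

```text
t 8.3167 tcp [ 0.4989 -0.0994  0.1515] toolx [ 0.9869  0.1614 -0.0064] tooly [ 0.1614 -0.9869 -0.0027] z [-0.0067  0.0017 -1.    ] F [ 0.7112  0.4681 -2.9432] T [-0.0006  0.0185  0.0492] w 0.028639945648095286
6780 x range [-0.0123  0.0052  0.0155] y range -0.1251683308788518 0.12623277501727012
rect in strip frame mm ((0.12938785552978516, 0.5287246704101562), (31.59820556640625, 251.3973846435547), 0.020518777891993523)
-121 181 z med 29.098253653782724
-110 214 z med 29.54615344526709
-99 208 z med 29.78787271501478
-88 149 z med 31.145855007133925
-77 213 z med 33.8122688031568
-66 208 z med 34.28191295898497
-55 215 z med 35.14889709496495
-44 227 z med 34.90996574712739
-33 218 z med 34.92317597181441
-22 222 z med 35.07151378590972
-11 218 z med 35.50296763653425
0 222 z med 35.5522377925971
11 217 z med 36.05012569918101
22 218 z med 36.14088173644257
33 224 z med 36.97735654925286
44 222 z med 36.997664559681326
55 93 z med 37.45000588508344
66 25 z med 37.370777798992535
77 22 z med 38.30426951502519
88 29 z med 35.15614449031173
99 30 z med 35.22630718068419
110 30 z med 35.41895705445375
121 29 z med 36.02931447962387
x edges at -0.1 -12.87700512138905 13.400738363874922
x edges at -0.05 -12.65305807428234 13.112417523649839
x edges at 0 -12.965216281755215 13.523534056795441
x edges at 0.05 -12.877579709644303 13.194801506773873
x edges at 0.1 8.124042082697583 13.067962716457819Traceback (most recent call last):
  File "fit2.py", line 6, in <module>
    W=np.load(f"pics/{tag}W.npy"); im=cv2.imread(f"pics/{tag}.png")
    fid = stack.enter_context(open(os.fspath(file), "rb"))
                              ~~~~^^^^^^^^^^^^^^^^^^^^^^^
FileNotFoundError: [Errno 2] No such file or directory: 'pics/side0W.npy'
```

View pics/wrist5.png

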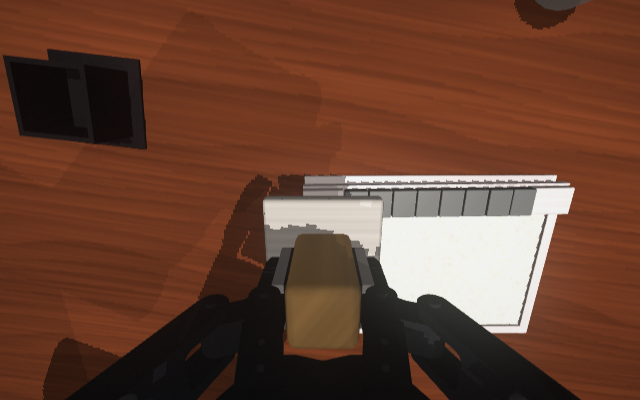

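The wrist view shows the strip from (345,200) to (535,200), and the roller above the near cap. The cap tops are at 29.6 mm (-y end) and 35.4 mm (+y end), with the strip middle at (0.510, -0.206). I'm shifting sideways and going down above the +y cap.

play_rows(motion=[-0.001, 0, 0.003, 0, 1, -0.001, 0, 0.006, 0, 1, -0.001, 0, 0.008, 0, 1, -0.001, 0, 0.008, 0, 1, 0, 0, 0.005, 0, 1, 0, 0, 0.002, 0, 1, 0, 0, 0, 0, 1, 0, 0, 0, 0, 1])

```text
time: 9.08
tcp_pos: [0.4944, -0.0968, 0.1151]
orientation: [0.997, 0.083, -0.004, -0.002]
contact_force: [-0.9, -0.3, -2.6]
width: 0.0289
```

```bash
cat >> look.py <<'E'
q=o["tcp_pos"][:2]-np.array([.510,-.206]); th=np.radians(9.5)
print("strip xy mm",1000*(q@[np.cos(th),np.sin(th)]),1000*(q@[-np.sin(th),np.cos(th)]),"wheel bottom mm",1000*(o["tcp_pos"][2]-.0651),"yaw",np.degrees(np.arctan2(R[1,0],R[0,0])),"vz",o["joint_velocities"])
E
python3 look.py 6 side; python3 - <<'E'
import cv2
im=cv2.imread("pics/side6.png"); cv2.imwrite("pics/side6c.png",cv2.resize(im[180:300,200:320],None,fx=6,fy=5,interpolation=2))
E
```

```text
t 9.0833 tcp [ 0.4944 -0.0968  0.1151] toolx [ 0.986   0.1664 -0.0078] tooly [ 0.1663 -0.9861 -0.0037] z [-0.0083  0.0023 -1.    ] F [-0.9201 -0.2789 -2.6253] T [ 0.0063 -0.0112 -0.0223] w 0.02887671091307233
strip xy mm 2.6560816557217626 110.25561838649546 wheel bottom mm 50.043545214062306 yaw 9.57613911319746 vz [ 0.0012  0.0107  0.0026  0.0008 -0.0053 -0.0004]
```

View pics/side6c.png

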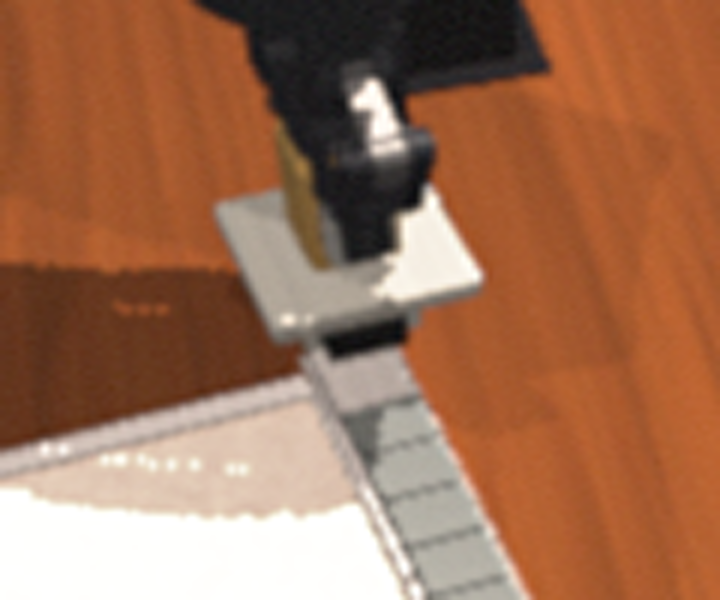

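Well aligned over the cap. Descending to near contact.

play_rows(motion=[0, 0.001, 0.003, 0, 1, 0, 0.001, 0.003, 0, 1, 0, 0, 0.002, 0, 1, 0, 0, 0.001, 0, 1, 0, 0, 0, 0, 1])

```text
time: 9.55
tcp_pos: [0.4953, -0.0994, 0.1061]
orientation: [0.997, 0.083, -0.003, -0.001]
contact_force: [0.3, -0.4, -3.2]
width: 0.0289
```

```bash
python3 look.py 7
```

```text
t 9.55 tcp [ 0.4953 -0.0994  0.1061] toolx [ 0.9861  0.166  -0.006 ] tooly [ 0.166  -0.9861 -0.0027] z [-0.0064  0.0017 -1.    ] F [ 0.3117 -0.434  -3.156 ] T [ 0.0072 -0.0046 -0.0047] w 0.028900152821526345
strip xy mm 3.0921620617938954 107.61476478369504 wheel bottom mm 40.96065952458287 yaw 9.557832746938706 vz [-0.0013 -0.0011 -0.0008  0.0008  0.0002  0.0006]
```

play_rows(motion=[0, 0, 0.001, 0, 1, 0, 0, 0.001, 0, 1, 0, 0, 0.001, 0, 1])

```text
time: 9.8
tcp_pos: [0.4954, -0.0994, 0.1031]
orientation: [0.997, 0.083, -0.003, -0.001]
contact_force: [0.4, 0.7, -1.7]
width: 0.0292
```

play_rows(motion=[0, 0, 0.0005, 0, 1])

```text
time: 9.88
tcp_pos: [0.4954, -0.0994, 0.1025]
orientation: [0.997, 0.083, -0.003, -0.001]
contact_force: [-0.5, 0.3, -2.9]
width: 0.0287
```

play_rows(motion=[0, 0, 0.0005, 0, 1])

```text
time: 9.97
tcp_pos: [0.4954, -0.0994, 0.1019]
orientation: [0.997, 0.083, -0.003, -0.001]
contact_force: [-0.8, 0.4, -1.9]
width: 0.0288
```

play_rows(motion=[0, 0, 0.0005, 0, 1])

```text
time: 10.05
tcp_pos: [0.4954, -0.0994, 0.1014]
orientation: [0.997, 0.083, -0.003, -0.001]
contact_force: [0.2, -0.2, -2.6]
width: 0.0288
```

Small rows follow exactly. Still no contact (-2.7 N is the weight).

play_rows(motion=[0, 0, 0.0005, 0, 1])

```text
time: 10.13
tcp_pos: [0.4954, -0.0994, 0.1008]
orientation: [0.997, 0.083, -0.003, -0.001]
contact_force: [0.1, 0.0, -1.8]
width: 0.0294
```

play_rows(motion=[0, 0, 0.0005, 0, 1])

```text
time: 10.22
tcp_pos: [0.4954, -0.0994, 0.1003]
orientation: [0.997, 0.083, -0.003, -0.001]
contact_force: [-0.4, 0.2, -3.8]
width: 0.029
```

play_rows(motion=[0, 0, 0.0005, 0, 1])

```text
time: 10.3
tcp_pos: [0.4955, -0.0994, 0.0998]
orientation: [0.997, 0.083, -0.003, -0.001]
contact_force: [-0.2, -0.2, -1.6]
width: 0.0289
```

play_rows(motion=[0, 0, 0.0005, 0, 1])

```text
time: 10.38
tcp_pos: [0.4956, -0.0994, 0.0994]
orientation: [0.997, 0.083, -0.003, -0.001]
contact_force: [-0.2, -0.7, -0.0]
width: 0.0291
```

play_rows(motion=[0, 0, 0.0005, 0, 1])

```text
time: 10.47
tcp_pos: [0.4957, -0.0995, 0.0991]
orientation: [0.997, 0.083, -0.002, -0.001]
contact_force: [0.7, 0.2, 1.6]
width: 0.0288
```

play_rows(motion=[0, 0, 0.0005, 0, 1])

```text
time: 10.55
tcp_pos: [0.4958, -0.0995, 0.0988]
orientation: [0.997, 0.083, -0.002, -0.001]
contact_force: [-1.9, -0.8, 3.5]
width: 0.0291
```

play_rows(motion=[0, 0, 0.0005, 0, 1])

```text
time: 10.63
tcp_pos: [0.4959, -0.0996, 0.0985]
orientation: [0.997, 0.083, -0.002, -0.001]
contact_force: [-0.9, 0.3, 4.3]
width: 0.0291
```

play_rows(motion=[0, 0, 0.0004, 0, 1])

```text
time: 10.72
tcp_pos: [0.496, -0.0997, 0.0984]
orientation: [0.997, 0.083, -0.002, -0.0]
contact_force: [-0.5, -0.6, 5.2]
width: 0.0289
```

play_rows(motion=[0, 0, 0.0004, 0, 1])

```text
time: 10.8
tcp_pos: [0.4961, -0.0997, 0.0982]
orientation: [0.997, 0.083, -0.002, -0.0]
contact_force: [-1.2, -0.3, 5.5]
width: 0.0288
```

play_rows(motion=[0, 0, 0.0004, 0, 1])

```text
time: 10.88
tcp_pos: [0.4961, -0.0997, 0.098]
orientation: [0.997, 0.083, -0.001, -0.0]
contact_force: [-1.4, 0.3, 7.1]
width: 0.0289
```

```bash
python3 look.py 7
```

```text
t 10.8833 tcp [ 0.4961 -0.0997  0.098 ] toolx [ 0.9861  0.1661 -0.0029] tooly [ 0.1661 -0.9861 -0.0008] z [-0.003   0.0003 -1.    ] F [-1.4448  0.2674  7.1434] T [ 0.0183  0.3647 -0.0004] w 0.02893756106666435
strip xy mm 3.8728940427790146 107.08981358866161 wheel bottom mm 32.92595848244316 yaw 9.563303375615497 vz [-0.0009  0.0035  0.0024 -0.0016 -0.0094  0.0011]
```

play_rows(motion=[-0.0003, 0.001, 0.0004, 0, 1, -0.0003, 0.0015, 0.0004, 0, 1, -0.0003, 0.0015, 0.0004, 0, 1])

```text
time: 11.13
tcp_pos: [0.4964, -0.1039, 0.0978]
orientation: [0.997, 0.083, -0.001, 0.0]
contact_force: [-0.9, 0.1, 7.8]
width: 0.029
```

```bash
python3 look.py 7
```

```text
t 11.1333 tcp [ 0.4964 -0.1039  0.0978] toolx [ 0.9861  0.1664 -0.0013] tooly [ 0.1664 -0.9861  0.0001] z [-0.0012 -0.0003 -1.    ] F [-0.9088  0.1381  7.8024] T [-0.0064  0.2259  0.0101] w 0.029028216223152072
strip xy mm 3.4150160667594123 102.91816146502995 wheel bottom mm 32.68142080523639 yaw 9.577812183565023 vz [-0.0358  0.0054 -0.007  -0.0017 -0.006  -0.0355]
```

play_rows(motion=[-0.0003, 0.001, 0.0004, 0, 1, -0.0003, 0.001, 0.0004, 0, 1, -0.0003, 0.001, 0.0004, 0, 1])

```text
time: 11.38
tcp_pos: [0.4969, -0.1076, 0.0979]
orientation: [0.997, 0.083, 0.001, 0.001]
contact_force: [-1.3, -0.6, 8.1]
width: 0.0287
```

play_rows(motion=[-0.0003, 0.001, 0.0004, 0, 1, -0.0003, 0.001, 0.0004, 0, 1])

```text
time: 11.55
tcp_pos: [0.4968, -0.1093, 0.0979]
orientation: [0.997, 0.083, 0.001, 0.0]
contact_force: [-1.3, 5.5, 9.9]
width: 0.0286
```

play_rows(motion=[-0.0003, 0.001, 0.0004, 0, 1, -0.0003, 0.001, 0.0004, 0, 1])

```text
time: 11.72
tcp_pos: [0.4967, -0.1105, 0.098]
orientation: [0.997, 0.083, 0.002, -0.0]
contact_force: [-1.4, 6.0, 9.5]
width: 0.0287
```

play_rows(motion=[-0.0003, 0.001, 0.0003, 0, 1])

```text
time: 11.8
tcp_pos: [0.4967, -0.1111, 0.0981]
orientation: [0.997, 0.083, 0.002, -0.0]
contact_force: [-0.2, 4.8, 8.7]
width: 0.029
```

```bash
python3 look.py 7
```

```text
t 11.8 tcp [ 0.4967 -0.1111  0.0981] toolx [0.9863 0.1646 0.0043] tooly [ 0.1647 -0.9864 -0.0004] z [ 0.0042  0.0011 -1.    ] F [-0.1793  4.7837  8.719 ] T [ 1.0516  0.0904 -0.0028] w 0.028979915958269906
strip xy mm 2.5862436619441787 95.77963468982463 wheel bottom mm 33.049463202079025 yaw 9.476821886871923 vz [-0.017  -0.002  -0.002   0.0128  0.0011 -0.0267]
```

play_rows(motion=[-0.0004, 0.002, 0.0004, 0, 1, -0.0004, 0.002, 0.0004, 0, 1, -0.0004, 0.002, 0.0004, 0, 1])

```text
time: 12.05
tcp_pos: [0.4974, -0.1163, 0.0983]
orientation: [0.997, 0.083, 0.004, -0.001]
contact_force: [-0.2, 0.9, 7.7]
width: 0.029
```

play_rows(motion=[-0.0004, 0.002, 0.0004, 0, 1, -0.0004, 0.002, 0.0004, 0, 1])

```text
time: 12.22
tcp_pos: [0.4982, -0.1205, 0.0983]
orientation: [0.997, 0.083, 0.005, -0.0]
contact_force: [-1.3, -0.1, 6.4]
width: 0.0288
```

```bash
python3 look.py 8 side; python3 - <<'E'
import cv2
im=cv2.imread("pics/side8.png"); cv2.imwrite("pics/side8c.png",cv2.resize(im[200:320,200:320],None,fx=6,fy=5,interpolation=2))
E
```

```text
t 12.2167 tcp [ 0.4982 -0.1205  0.0983] toolx [0.9863 0.1646 0.0097] tooly [ 0.1646 -0.9864  0.0004] z [ 0.0096  0.0012 -1.    ] F [-1.2711 -0.0622  6.4315] T [0.0438 0.0715 0.0033] w 0.02883704248235571
strip xy mm 2.4390418800851394 86.29633736000977 wheel bottom mm 33.21991714073694 yaw 9.473203232629155 vz [-0.0457  0.0053 -0.0153  0.0048 -0.0056 -0.0472]
```

View pics/side8c.png

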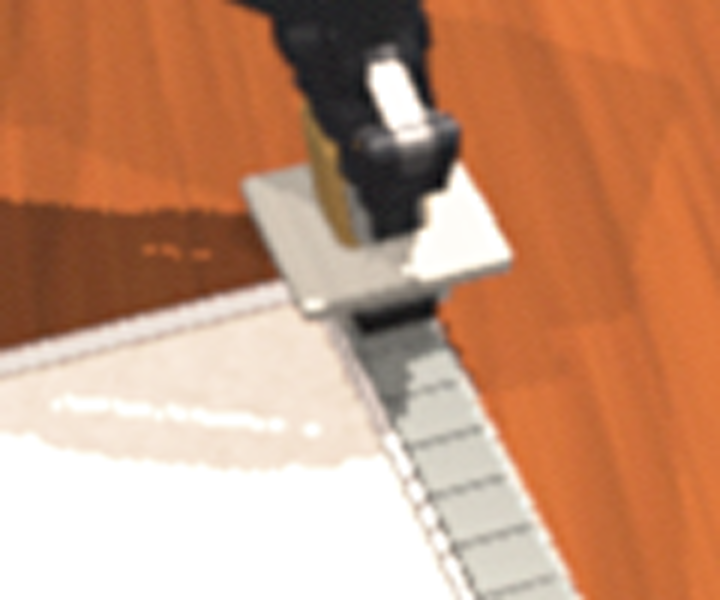

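play_rows(motion=[-0.0004, 0.003, 0.0006, 0, 1, -0.0004, 0.003, 0.0006, 0, 1, -0.0004, 0.003, 0.0005, 0, 1])

```text
time: 12.52
tcp_pos: [0.4998, -0.1303, 0.098]
orientation: [0.997, 0.083, 0.007, 0.001]
contact_force: [-1.9, 3.2, 10.8]
width: 0.0293
```

play_rows(motion=[-0.0004, 0.003, 0.0005, 0, 1, -0.0004, 0.003, 0.0005, 0, 1])

```text
time: 12.68
tcp_pos: [0.5003, -0.1358, 0.098]
orientation: [0.997, 0.082, 0.007, 0.0]
contact_force: [0.2, 3.1, 9.8]
width: 0.0291
```

```bash
python3 look.py 8
```

```text
t 12.6833 tcp [ 0.5003 -0.1358  0.098 ] toolx [0.9863 0.1644 0.0146] tooly [ 0.1644 -0.9864  0.0018] z [ 0.0146  0.0006 -0.9999] F [0.2136 3.1309 9.8257] T [ 0.7795  0.1246 -0.0193] w 0.029117807859588254
strip xy mm 2.049649382559785 70.7828461195814 wheel bottom mm 32.930872496095205 yaw 9.463556831851877 vz [-0.0617  0.0107 -0.0268  0.0101  0.0094 -0.0703]
```

play_rows(motion=[-0.0005, 0.003, 0.0005, 0, 1, -0.0005, 0.003, 0.0005, 0, 1, -0.0005, 0.003, 0.0005, 0, 1])

```text
time: 12.93
tcp_pos: [0.5017, -0.1453, 0.0982]
orientation: [0.997, 0.083, 0.009, 0.001]
contact_force: [-0.2, -0.7, 7.4]
width: 0.0293
```

play_rows(motion=[-0.0005, 0.003, 0.0005, 0, 1, -0.0005, 0.003, 0.0005, 0, 1])

```text
time: 13.1
tcp_pos: [0.5026, -0.152, 0.0982]
orientation: [0.997, 0.083, 0.011, 0.002]
contact_force: [-0.2, 2.0, 7.8]
width: 0.029
```

```bash
python3 look.py 8
```

```text
t 13.1 tcp [ 0.5026 -0.152   0.0982] toolx [0.9861 0.1646 0.0209] tooly [ 0.1645 -0.9864  0.005 ] z [ 0.0214 -0.0015 -0.9998] F [-0.1654  2.0362  7.8065] T [ 0.2512  0.194  -0.0474] w 0.029046893533369086
strip xy mm 1.6586685176272054 54.508819974402364 wheel bottom mm 33.07736425398376 yaw 9.47531661351008 vz [-0.0639  0.0143 -0.0307  0.0065  0.004  -0.0682]
```

play_rows(motion=[-0.0005, 0.002, 0.0006, 0, 1, -0.0005, 0.002, 0.0006, 0, 1, -0.0005, 0.002, 0.0006, 0, 1])

```text
time: 13.35
tcp_pos: [0.5033, -0.158, 0.0982]
orientation: [0.997, 0.082, 0.012, 0.002]
contact_force: [-0.4, 2.5, 10.1]
width: 0.0285
```

play_rows(motion=[-0.0005, 0.002, 0.0006, 0, 1, -0.0005, 0.002, 0.0006, 0, 1])

```text
time: 13.52
tcp_pos: [0.5039, -0.1623, 0.0982]
orientation: [0.997, 0.082, 0.014, 0.002]
contact_force: [-0.8, 0.3, 7.6]
width: 0.0288
```

```bash
python3 look.py 9 side wrist; python3 - <<'E'
import cv2
im=cv2.imread("pics/side9.png"); cv2.imwrite("pics/side9c.png",cv2.resize(im[210:370,200:320],None,fx=5,fy=3.7,interpolation=2))
E
```

```text
t 13.5167 tcp [ 0.5039 -0.1623  0.0982] toolx [0.9862 0.1636 0.027 ] tooly [ 0.1635 -0.9865  0.0066] z [ 0.0277 -0.0021 -0.9996] F [-0.7903  0.2721  7.5656] T [0.1187 0.1614 0.0145] w 0.028812487164512054
strip xy mm 1.207230888604546 44.07641979957811 wheel bottom mm 33.07191365826311 yaw 9.420771520249252 vz [-0.0428  0.0087 -0.0157  0.0047 -0.0081 -0.0474]
```

View pics/side9c.png

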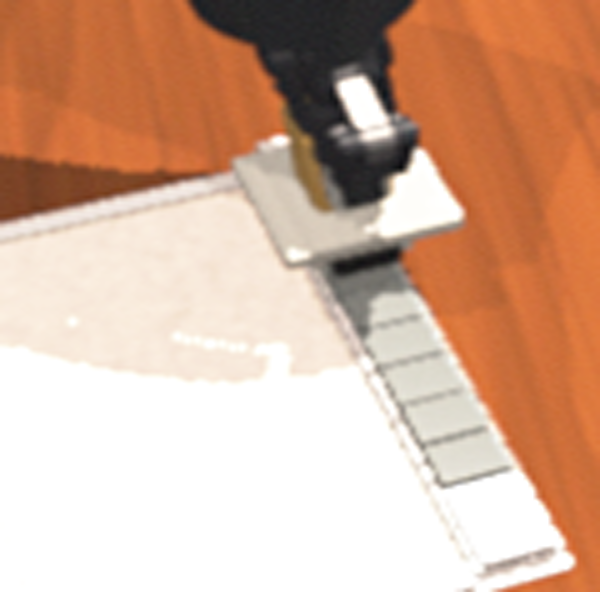

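```bash
cp pics/wrist9.png pics/w9.png; python3 look.py 10 scene >/dev/null; sed -i 's/c0=np.array(\[.510,-.2065\])/c0=np.array([.510,-.206])/' fit2.py; python3 fit2.py wrist9; python3 fit2.py scene10
```

```text
8065 x range [-0.0126  0.0029  0.0154] y range -0.12526117840921247 0.1256511732328834
rect in strip frame mm ((0.19555091857910156, 0.193756103515625), (31.144075393676758, 250.8824462890625), 0.07593783736228943)
-121 281 z med 29.25382735532867
-110 310 z med 29.569738922358244
-99 315 z med 29.799819246748108
-88 234 z med 31.48556716273128
-77 319 z med 33.833235172327115
-66 312 z med 34.240493273087075
-55 325 z med 35.0959477404283
-44 332 z med 34.89687944213508
-33 333 z med 34.9495107665249
-22 337 z med 35.16966503758248
-11 328 z med 35.49619349159823
0 147 z med 35.69072208724304
88 180 z med 34.74564644364311
99 344 z med 35.214625879071484
110 339 z med 35.529091330567496
121 331 z med 35.76479896769237
x edges at -0.1 -12.87568074835147 13.23328592429784
x edges at -0.05 -13.114127114048692 13.259992814239784
x edges at 0 -12.970415223335095 13.148176870763834
x edges at 0.1 -13.452820394275111 13.074334686510696
1016 x range [-0.0135  0.0049  0.0158] y range -0.12599162269680148 0.12451887819288446
rect in strip frame mm ((1.8132734298706055, -0.7855911254882812), (
[... 251 characters left out ...]
27
-55 31 z med 33.80634077074543
-44 33 z med 33.27343849805889
-33 32 z med 33.157353571655555
-22 31 z med 32.738639238813796
-11 31 z med 33.5347380214675
0 29 z med 33.67461819165347
11 31 z med 33.83653425510137
22 13 z med 30.69179332316889
66 10 z med 30.41810014660716
77 11 z med 32.82037427947094
88 20 z med 31.977426940105232
99 27 z med 33.00615864474136
110 31 z med 34.00463571594911
121 27 z med 33.23153254252538
x edges at -0.1 -13.926760874833514 12.870922821161844
x edges at -0.05 -13.815437560295624 12.979848782852137
x edges at 0 -12.898368015266103 13.832532625566836
x edges at 0.05 6.949369134616478 19.352024478943065
x edges at 0.1 -13.536605460196139 17.096971768401225
```

View pics/wrist9.png

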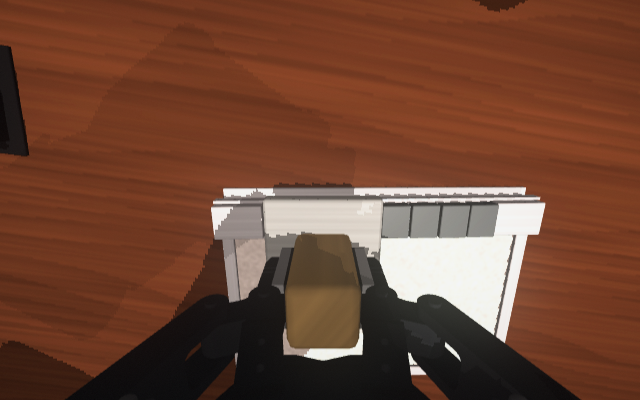

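play_rows(motion=[-0.0006, 0.003, 0.0006, 0, 1, -0.0006, 0.003, 0.0006, 0, 1, -0.0006, 0.003, 0.0006, 0, 1])

```text
time: 13.92
tcp_pos: [0.5052, -0.1722, 0.0979]
orientation: [0.996, 0.082, 0.016, 0.003]
contact_force: [-0.1, 0.6, 8.6]
width: 0.0288
```

play_rows(motion=[-0.0006, 0.003, 0.0006, 0, 1, -0.0006, 0.003, 0.0006, 0, 1, -0.0006, 0.003, 0.0006, 0, 1])

```text
time: 14.17
tcp_pos: [0.5061, -0.1813, 0.098]
orientation: [0.996, 0.082, 0.018, 0.004]
contact_force: [-0.5, 4.0, 8.9]
width: 0.0294
```

```bash
python3 look.py 11
```

```text
t 14.1667 tcp [ 0.5061 -0.1813  0.098 ] toolx [0.986  0.1633 0.0345] tooly [ 0.1631 -0.9866  0.0101] z [ 0.0357 -0.0043 -0.9994] F [-0.5064  3.9866  8.9244] T [0.5869 0.0037 0.0094] w 0.02935816273877221
strip xy mm 0.26673743009508366 25.01704644370273 wheel bottom mm 32.90495732262659 yaw 9.40557937465055 vz [-0.0603  0.0115 -0.0307  0.0151  0.0042 -0.07  ]
```

Tilt has built up to about 2° under load, so I'm lifting off to check the pieces already rolled and re-level.

play_rows(motion=[0, 0, -0.002, 0, 1, 0, 0, -0.004, 0, 1, 0, 0, -0.008, 0, 1, 0, 0, -0.012, 0, 1, 0, 0, -0.012, 0, 1, 0, 0, -0.01, 0, 1, 0, 0, -0.008, 0, 1, 0, 0, -0.005, 0, 1, 0, 0, -0.003, 0, 1, 0, 0, -0.001, 0, 1])

```text
time: 15.0
tcp_pos: [0.5023, -0.1801, 0.1667]
orientation: [0.997, 0.082, 0.016, 0.002]
contact_force: [-1.4, 0.6, -2.7]
width: 0.029
```

```bash
python3 look.py 12 wrist; python3 fit2.py wrist12
```

```text
t 15.0 tcp [ 0.5023 -0.1801  0.1667] toolx [0.9861 0.1634 0.0307] tooly [ 0.1632 -0.9866  0.0075] z [ 0.0315 -0.0024 -0.9995] F [-1.3984  0.6165 -2.7258] T [0.0007 0.0652 0.0582] w 0.028972450780397816
strip xy mm -3.2997062732895674 26.8584953710774 wheel bottom mm 101.62350770181449 yaw 9.408220340186476 vz [ 0.0018 -0.0212 -0.0081 -0.0013  0.0285  0.0004]
6430 x range [-0.0128  0.0047  0.0153] y range -0.12517661831065943 0.12590923667705917
rect in strip frame mm ((0.04022502899169922, 0.36698150634765625), (31.127525329589844, 251.0881805419922), 0.011348789557814598)
-121 184 z med 29.212126690000236
-110 196 z med 29.53572943529616
-99 191 z med 29.738635841943147
-88 164 z med 31.200904252844644
-77 198 z med 33.78744763579815
-66 195 z med 34.298890068111845
-55 203 z med 35.075560806297226
-44 206 z med 34.900554890013105
-33 179 z med 35.02103063787033
-22 124 z med 34.878211526843565
-11 120 z med 35.50582300289659
0 121 z med 34.356335818880424
11 117 z med 33.74568140852341
22 112 z med 33.266248348279085
33 117 z med 33.46728369619952
44 112 z med 33.628945018661156
55 124 z med 34.15347695522848
66 122 z med 34.127838719809404
77 120 z med 34.676298633057876
88 209 z med 34.731979996751214
99 212 z med 35.27883650048653
110 213 z med 35.54371007926973
121 207 z med 35.70743182007652
x edges at -0.1 -12.781456527513287 13.07844356086222
x edges at -0.05 -13.074612684993985 13.23100814094782
x edges at 0 -1.8517874823029834 12.996411330741587
x edges at 0.05 -1.8358661432550512 12.920994790820775
x edges at 0.1 -13.451254889181882 12.853609876369555
```

View pics/wrist12.png

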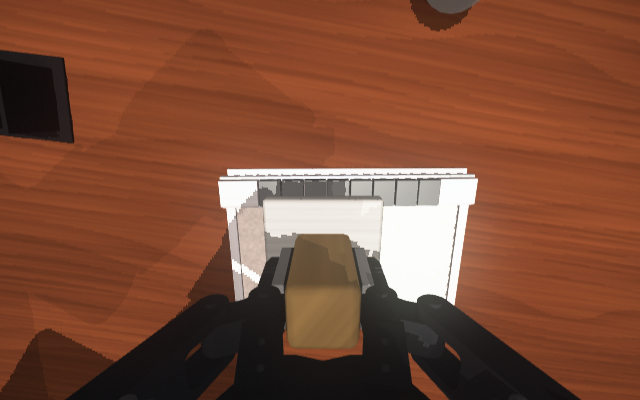

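The wrist cloud shows pieces 7, 6 and 5 level with the cap line, z = 32.54 + 0.0273·y mm, to within about 0.1 mm. Piece 4 is partly down and pieces 3 to 0 are still proud. I'm going back down.

play_rows(motion=[0, 0, 0.005, 0, 1, 0, 0, 0.007, 0, 1, 0, 0, 0.009, 0, 1, 0, 0, 0.009, 0, 1, 0, 0, 0.007, 0, 1, 0, 0, 0.005, 0, 1, 0, 0, 0.003, 0, 1, 0, 0, 0.002, 0, 1, 0, 0, 0.001, 0, 1, 0, 0, 0.001, 0, 1])

```text
time: 15.88
tcp_pos: [0.5027, -0.1796, 0.1089]
orientation: [0.997, 0.082, 0.013, 0.001]
contact_force: [-0.3, 0.9, -2.6]
width: 0.0293
```

```bash
python3 look.py 12
```

```text
t 15.8833 tcp [ 0.5027 -0.1796  0.1089] toolx [0.9863 0.1632 0.0257] tooly [ 0.1632 -0.9866  0.0038] z [ 0.026   0.0004 -0.9997] F [-0.2863  0.8764 -2.5998] T [-0.0092  0.0622  0.006 ] w 0.029262017296157936
strip xy mm -2.797491634898303 27.278847402331856 wheel bottom mm 43.81453662189064 yaw 9.397745078468947 vz [-0.0003  0.0248  0.008   0.0014 -0.0316  0.0004]
```

play_rows(motion=[0.0006, 0, 0.003, 0, 1, 0.0006, 0, 0.003, 0, 1, 0.0006, 0, 0.002, 0, 1, 0.0005, 0.001, 0.001, 0, 1])

```text
time: 16.22
tcp_pos: [0.5059, -0.1803, 0.1]
orientation: [0.997, 0.082, 0.014, 0.001]
contact_force: [-0.6, 0.7, -2.2]
width: 0.0291
```

```bash
python3 look.py 12
```

```text
t 16.2167 tcp [ 0.5059 -0.1803  0.1   ] toolx [0.9862 0.1632 0.0272] tooly [ 0.1632 -0.9866  0.0049] z [ 0.0276 -0.0004 -0.9996] F [-0.6059  0.7052 -2.2275] T [-0.0489  0.0456  0.0004] w 0.029077218044396797
strip xy mm 0.2380023915047394 26.007244682171734 wheel bottom mm 34.879723134582164 yaw 9.397855106496825 vz [-0.0133  0.0317 -0.0236  0.0011 -0.0134 -0.0146]
```

play_rows(motion=[-0.0003, 0.001, 0.001, 0, 1, -0.0003, 0.001, 0.001, 0, 1, -0.0005, 0.002, 0.0008, 0, 1])

```text
time: 16.47
tcp_pos: [0.5065, -0.1848, 0.0979]
orientation: [0.997, 0.082, 0.015, 0.002]
contact_force: [-0.7, 1.1, 7.6]
width: 0.0291
```

play_rows(motion=[-0.0005, 0.002, 0.0007, 0, 1, -0.0005, 0.002, 0.0006, 0, 1])

```text
time: 16.63
tcp_pos: [0.5072, -0.1897, 0.0981]
orientation: [0.996, 0.082, 0.016, 0.003]
contact_force: [-1.0, 0.7, 3.2]
width: 0.029
```

play_rows(motion=[-0.0005, 0.003, 0.0006, 0, 1, -0.0005, 0.003, 0.0006, 0, 1])

```text
time: 16.8
tcp_pos: [0.508, -0.1966, 0.0979]
orientation: [0.996, 0.082, 0.017, 0.004]
contact_force: [1.0, 0.2, 5.1]
width: 0.029
```

```bash
python3 look.py 12
```

```text
t 16.8 tcp [ 0.508  -0.1966  0.0979] toolx [0.9859 0.1639 0.0342] tooly [ 0.1636 -0.9865  0.0099] z [ 0.0354 -0.0041 -0.9994] F [0.9541 0.2035 5.0695] T [ 0.197  -0.1317  0.0061] w 0.029002566298524806
strip xy mm -0.4073475754825754 9.60932276399772 wheel bottom mm 32.76598516620137 yaw 9.438242993455907 vz [-0.067   0.0194 -0.0375  0.0074  0.0036 -0.0666]
```

play_rows(motion=[-0.0005, 0.002, 0.0008, 0, 1, -0.0005, 0.002, 0.0008, 0, 1])

```text
time: 16.97
tcp_pos: [0.5086, -0.2012, 0.0977]
orientation: [0.996, 0.082, 0.019, 0.004]
contact_force: [-0.4, 3.6, 12.3]
width: 0.0293
```

play_rows(motion=[-0.0005, 0.002, 0.0007, 0, 1, -0.0005, 0.002, 0.0007, 0, 1, -0.0005, 0.002, 0.0007, 0, 1])

```text
time: 17.22
tcp_pos: [0.5094, -0.2086, 0.0975]
orientation: [0.996, 0.082, 0.021, 0.005]
contact_force: [0.3, 0.0, 6.3]
width: 0.029
```

play_rows(motion=[-0.0005, 0.002, 0.0007, 0, 1, -0.0005, 0.002, 0.0007, 0, 1, -0.0005, 0.002, 0.0007, 0, 1])

```text
time: 17.47
tcp_pos: [0.5104, -0.2165, 0.097]
orientation: [0.996, 0.081, 0.023, 0.006]
contact_force: [0.3, 0.3, 7.2]
width: 0.0291
```

```bash
python3 look.py 12
```

```text
t 17.4667 tcp [ 0.5104 -0.2165  0.097 ] toolx [0.9857 0.1625 0.0443] tooly [ 0.162  -0.9867  0.0158] z [ 0.0463 -0.0084 -0.9989] F [0.275  0.286  7.1784] T [-0.0117 -0.0041  0.0028] w 0.029146103097253483
strip xy mm -1.3829767492124423 -10.406592073454899 wheel bottom mm 31.885219463311508 yaw 9.363044448431436 vz [-0.0478  0.0145 -0.0262  0.0043 -0.0101 -0.0477]
```

play_rows(motion=[-0.0004, 0.003, 0.0007, 0, 1, -0.0004, 0.003, 0.0007, 0, 1, -0.0004, 0.002, 0.0006, 0, 1])

```text
time: 17.72
tcp_pos: [0.5115, -0.2255, 0.0968]
orientation: [0.996, 0.081, 0.024, 0.007]
contact_force: [-0.2, 1.8, 7.5]
width: 0.0291
```

play_rows(motion=[-0.0004, 0.003, 0.0006, 0, 1, -0.0004, 0.003, 0.0006, 0, 1, -0.0004, 0.003, 0.0006, 0, 1])

```text
time: 17.97
tcp_pos: [0.5128, -0.236, 0.0964]
orientation: [0.996, 0.081, 0.026, 0.007]
contact_force: [0.2, 0.5, 6.9]
width: 0.0288
```

play_rows(motion=[-0.0004, 0.003, 0.0006, 0, 1, -0.0004, 0.003, 0.0006, 0, 1, -0.0004, 0.003, 0.0006, 0, 1])

```text
time: 18.22
tcp_pos: [0.5138, -0.2456, 0.0959]
orientation: [0.996, 0.08, 0.027, 0.007]
contact_force: [1.2, 3.1, 9.3]
width: 0.029
```

```bash
python3 look.py 12
```

```text
t 18.2167 tcp [ 0.5138 -0.2456  0.0959] toolx [0.9856 0.1608 0.0519] tooly [ 0.16   -0.9869  0.0188] z [ 0.0543 -0.0102 -0.9985] F [1.2232 3.0957 9.3468] T [ 0.7291 -0.1321  0.009 ] w 0.02903964862278334
strip xy mm -2.8034728095511072 -39.652713017477694 wheel bottom mm 30.79300197958745 yaw 9.263514283428458 vz [-0.0573  0.0229 -0.0453  0.0144  0.0213 -0.0615]
```

play_rows(motion=[-0.0002, 0.003, 0.0006, 0, 1, -0.0002, 0.003, 0.0006, 0, 1, -0.0002, 0.003, 0.0006, 0, 1])

```text
time: 18.47
tcp_pos: [0.5155, -0.2558, 0.0957]
orientation: [0.996, 0.08, 0.028, 0.008]
contact_force: [-1.1, -0.4, 6.1]
width: 0.0286
```

play_rows(motion=[-0.0002, 0.003, 0.0006, 0, 1, -0.0002, 0.003, 0.0006, 0, 1, -0.0002, 0.003, 0.0006, 0, 1])

```text
time: 18.72
tcp_pos: [0.5167, -0.2659, 0.0951]
orientation: [0.996, 0.08, 0.028, 0.008]
contact_force: [-0.3, 4.5, 7.8]
width: 0.029
```

play_rows(motion=[-0.0003, 0.003, 0.0006, 0, 1, -0.0003, 0.003, 0.0006, 0, 1, -0.0003, 0.003, 0.0006, 0, 1])

```text
time: 18.97
tcp_pos: [0.5181, -0.2762, 0.0948]
orientation: [0.996, 0.08, 0.03, 0.009]
contact_force: [0.7, 0.3, 5.2]
width: 0.0291
```

```bash
python3 look.py 12
```

```text
t 18.9667 tcp [ 0.5181 -0.2762  0.0948] toolx [0.9854 0.16   0.0576] tooly [ 0.159  -0.987   0.0225] z [ 0.0604 -0.013  -0.9981] F [0.721  0.3121 5.1885] T [-0.0316 -0.03    0.0116] w 0.02911137335415571
strip xy mm -3.6137833070171865 -70.59584641632719 wheel bottom mm 29.65782545479037 yaw 9.222712181676263 vz [-0.0544  0.0278 -0.054   0.0061  0.0182 -0.0578]
```

play_rows(motion=[-0.0002, 0.002, 0.0007, 0, 1, -0.0002, 0.002, 0.0007, 0, 1, -0.0002, 0.002, 0.0006, 0, 1])

```text
time: 19.22
tcp_pos: [0.5195, -0.2843, 0.094]
orientation: [0.996, 0.08, 0.031, 0.01]
contact_force: [0.6, -0.3, 7.9]
width: 0.0291
```

play_rows(motion=[-0.0002, 0.003, 0.0006, 0, 1, -0.0002, 0.003, 0.0006, 0, 1, -0.0002, 0.003, 0.0006, 0, 1])

```text
time: 19.47
tcp_pos: [0.5211, -0.295, 0.0935]
orientation: [0.996, 0.08, 0.032, 0.011]
contact_force: [0.1, 0.7, 6.6]
width: 0.0292
```

play_rows(motion=[-0.0002, 0.003, 0.0005, 0, 1, -0.0002, 0.003, 0.0005, 0, 1, -0.0002, 0.003, 0.0005, 0, 1])

```text
time: 19.72
tcp_pos: [0.5226, -0.3059, 0.0932]
orientation: [0.996, 0.08, 0.033, 0.012]
contact_force: [-0.6, 0.1, 4.4]
width: 0.029
```

```bash
python3 look.py 12
```

```text
t 19.7167 tcp [ 0.5226 -0.3059  0.0932] toolx [0.9851 0.1597 0.064 ] tooly [ 0.158  -0.987   0.0298] z [ 0.0679 -0.0192 -0.9975] F [-0.6293  0.1052  4.4118] T [ 0.0252 -0.0088 -0.0181] w 0.02904429501255575
strip xy mm -4.080037567240908 -100.65458623501996 wheel bottom mm 28.10125072596542 yaw 9.207072354834441 vz [-0.0525  0.0291 -0.0612  0.0014  0.0238 -0.0532]
```

The first pass has reached the far cap. I'm lifting to inspect, with a brisk lift to help re-level.

play_rows(motion=[0, 0, -0.01, 0, 1, 0, 0, -0.03, 0, 1, 0, 0, -0.035, 0, 1, 0, 0, -0.015, 0, 1, 0, 0, 0, 0, 1, 0, 0, 0, 0, 1, 0, 0, 0, 0, 1, 0, 0, 0, 0, 1])

```text
time: 20.38
tcp_pos: [0.5131, -0.3034, 0.1832]
orientation: [0.996, 0.079, 0.029, 0.009]
contact_force: [-0.7, -0.8, -3.0]
width: 0.0288
```

```bash
python3 look.py 13 wrist scene side; cat > pieces.py <<'E'
import sys
from h import *
tag=sys.argv[1]
W=np.load(f"pics/{tag}W.npy")
c0=np.array([.510,-.206]); th=np.radians(9.5)
ex=np.array([np.cos(th),np.sin(th)]); ey=np.array([-np.sin(th),np.cos(th)])
q=W[...,:2]-c0; x=q@ex; y=q@ey-.0004; z=W[...,2]
b=(abs(x)<.0115)&(z>.02)&(z<.045)
cap=b&(abs(y)>.091)&(abs(y)<.124)
p=np.polyfit(y[cap],z[cap],1); r=z[cap]-np.polyval(p,y[cap])
k=abs(r)<.0015; p=np.polyfit(y[cap][k],z[cap][k],1); print("cap fit",p,"n",(y[cap]<0).sum(),(y[cap]>0).sum())
for i in range(8):
    c=-.077+.022*i; m=b&(abs(y-c)<.0085)
    if m.sum()>5:
        e=(z[m]-np.polyval(p,y[m]))*1000; print(i,m.sum(),"proud mm median %.2f mean %.2f"%(np.median(e),e.mean()))
    else: print(i,m.sum())
E
for t in wrist12 wrist13 side13; do echo $t; python3 pieces.py $t; done
```

```text
t 20.3833 tcp [ 0.5131 -0.3034  0.1832] toolx [0.9858 0.1582 0.0559] tooly [ 0.1572 -0.9873  0.0218] z [ 0.0586 -0.0127 -0.9982] F [-0.7309 -0.774  -2.9611] T [0.0272 0.0867 0.0138] w 0.028823579846306537
strip xy mm -13.034774957797548 -96.55010863000919 wheel bottom mm 118.05120610007029 yaw 9.114780014272837 vz [-0.0009  0.0146  0.0135 -0.0003 -0.0075  0.0013]
wrist12
cap fit [0.02707408 0.03255091] n 750 800
0 399 proud mm median 3.38 mean 3.40
1 403 proud mm median 4.13 mean 4.12
2 336 proud mm median 3.36 mean 3.42
3 235 proud mm median 3.23 mean 3.18
4 251 proud mm median 0.87 mean 0.89
5 240 proud mm median -0.09 mean -0.09
6 234 proud mm median 0.07 mean 0.10
7 258 proud mm median -0.10 mean -0.06
wrist13
cap fit [0.0271109 0.0325849] n 704 776
0 378 proud mm median -0.04 mean -0.05
1 361 proud mm median 0.22 mean 0.25
2 373 proud mm median -0.07 mean -0.07
3 381 proud mm median -0.05 mean -0.04
4 378 proud mm median 0.35 mean 0.37
5 392 proud mm median 0.01 mean 0.03
6 386 proud mm median 0.11 mean 0.08
7 393 proud mm median 0.03 mean 0.02
side13
cap fit [0.02369232 0.03111679] n 259 31
0 119 proud mm median -0.01 mean 0.11
1 26 proud mm median -0.50 mean -0.66
2 0
3 0
4 0
5 30 proud mm median 0.72 mean 0.78
6 58 proud mm median 0.75 mean 0.75
7 59 proud mm median -0.06 mean 0.11
```

View pics/side13.png

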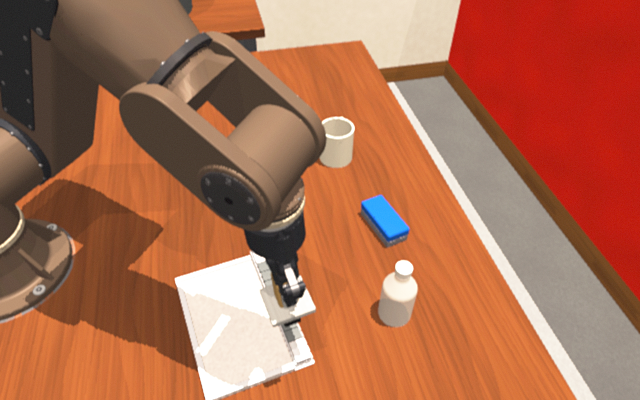

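After the first pass only small residuals remain: piece 1 at about 0.2 mm, piece 4 at about 0.35 mm, piece 6 at about 0.1 mm. The side view shows the roller clear of the strip and the bystanders undisturbed. Next is a return pass at about 15 N.

play_rows(motion=[0.0007, 0, 0.006, 0, 1, 0.0007, 0, 0.009, 0, 1, 0.0007, 0, 0.011, 0, 1, 0.0007, 0, 0.011, 0, 1, 0.0007, 0, 0.009, 0, 1, 0.0007, 0, 0.007, 0, 1, 0.0007, 0, 0.005, 0, 1, 0.0007, 0, 0.003, 0, 1, 0.0007, 0, 0.001, 0, 1, 0, 0, 0.001, 0, 1])

```text
time: 21.37
tcp_pos: [0.5232, -0.3024, 0.1097]
orientation: [0.996, 0.079, 0.026, 0.006]
contact_force: [0.8, 0.7, -2.2]
width: 0.0289
```

```bash
python3 look.py 12
```

```text
t 21.3667 tcp [ 0.5232 -0.3024  0.1097] toolx [0.9861 0.158  0.0514] tooly [ 0.1573 -0.9874  0.017 ] z [ 0.0535 -0.0087 -0.9985] F [ 0.8305  0.6642 -2.1544] T [-0.0125  0.0199  0.0117] w 0.02887836103254864
strip xy mm -2.8446788206937508 -97.24422657820286 wheel bottom mm 44.61029431826892 yaw 9.102767176674831 vz [-0.0003  0.0223  0.0113  0.0009 -0.0328 -0.0014]
```

play_rows(motion=[0, 0, 0.003, 0, 1, 0, 0, 0.003, 0, 1, 0, 0, 0.002, 0, 1, 0, 0, 0.001, 0, 1, 0, 0, 0.001, 0, 1])

```text
time: 21.78
tcp_pos: [0.5244, -0.3029, 0.1001]
orientation: [0.996, 0.079, 0.027, 0.007]
contact_force: [0.3, 0.8, -2.9]
width: 0.0292
```

```bash
python3 look.py 12
```

```text
t 21.7833 tcp [ 0.5244 -0.3029  0.1001] toolx [0.986  0.1582 0.0532] tooly [ 0.1574 -0.9874  0.019 ] z [ 0.0556 -0.0103 -0.9984] F [ 0.3395  0.7866 -2.9025] T [ 0.0492  0.0951 -0.0008] w 0.029154067220201304
strip xy mm -1.8126516165661213 -97.89600824236396 wheel bottom mm 34.99704198588218 yaw 9.114693155986807 vz [ 0.0009  0.0171  0.0062  0.0005 -0.027  -0.0017]
```

play_rows(motion=[0, 0, 0.001, 0, 1, 0, 0, 0.001, 0, 1, 0, 0, 0.001, 0, 1, 0, 0, 0.001, 0, 1, 0, 0, 0.0005, 0, 1])

```text
time: 22.2
tcp_pos: [0.5247, -0.3031, 0.0956]
orientation: [0.996, 0.079, 0.028, 0.008]
contact_force: [0.7, -0.6, -2.0]
width: 0.0289
```

play_rows(motion=[0, 0, 0.0006, 0, 1, 0, 0, 0.0006, 0, 1])

```text
time: 22.37
tcp_pos: [0.5249, -0.3032, 0.0944]
orientation: [0.996, 0.079, 0.028, 0.008]
contact_force: [0.1, -0.8, -0.6]
width: 0.0291
```

play_rows(motion=[0, -0.001, 0.0006, 0, 1, 0, -0.001, 0.0006, 0, 1])

```text
time: 22.53
tcp_pos: [0.525, -0.3016, 0.0937]
orientation: [0.996, 0.079, 0.028, 0.008]
contact_force: [-1.3, -1.3, 4.0]
width: 0.029
```

```bash
python3 look.py 12
```

```text
t 22.5333 tcp [ 0.525  -0.3016  0.0937] toolx [0.9859 0.1582 0.055 ] tooly [ 0.1572 -0.9873  0.0211] z [ 0.0576 -0.0122 -0.9983] F [-1.3273 -1.2732  4.0484] T [-0.1344  0.3152  0.0429] w 0.028958308633771766
strip xy mm -1.0087416615918217 -96.79631552140495 wheel bottom mm 28.642947091950532 yaw 9.113804440088968 vz [ 0.0134 -0.0019  0.0181 -0.0026 -0.0287  0.0155]
```

play_rows(motion=[-0.0005, -0.0015, 0.0006, 0, 1, -0.0005, -0.0015, 0.0006, 0, 1])

```text
time: 22.7
tcp_pos: [0.5241, -0.2993, 0.0934]
orientation: [0.996, 0.079, 0.029, 0.009]
contact_force: [-0.5, -0.3, 5.2]
width: 0.029
```

play_rows(motion=[-0.0005, -0.002, 0.0006, 0, 1, -0.0005, -0.002, 0.0006, 0, 1])

```text
time: 22.87
tcp_pos: [0.5234, -0.296, 0.0934]
orientation: [0.996, 0.079, 0.031, 0.011]
contact_force: [-0.7, -1.6, 7.1]
width: 0.0291
```

play_rows(motion=[-0.0005, -0.003, 0.0005, 0, 1, -0.0005, -0.003, 0.0005, 0, 1])

```text
time: 23.03
tcp_pos: [0.5225, -0.2908, 0.0936]
orientation: [0.996, 0.079, 0.032, 0.012]
contact_force: [-0.5, -1.5, 7.7]
width: 0.0294
```

```bash
python3 look.py 12
```

```text
t 23.0333 tcp [ 0.5225 -0.2908  0.0936] toolx [0.9854 0.1584 0.0623] tooly [ 0.1569 -0.9872  0.0291] z [ 0.0662 -0.0189 -0.9976] F [-0.4961 -1.5268  7.7496] T [-0.2327  0.061  -0.0263] w 0.0293915251959205
strip xy mm -1.70223451213964 -85.66112471648495 wheel bottom mm 28.519322599965562 yaw 9.134262097384289 vz [ 0.038  -0.0302  0.0671 -0.0028 -0.0623  0.0376]
```

play_rows(motion=[-0.0005, -0.003, 0.0007, 0, 1, -0.0005, -0.003, 0.0007, 0, 1])

```text
time: 23.2
tcp_pos: [0.5215, -0.2855, 0.0937]
orientation: [0.996, 0.079, 0.034, 0.014]
contact_force: [-0.6, -0.0, 8.6]
width: 0.0294
```

play_rows(motion=[-0.0005, -0.003, 0.0007, 0, 1, -0.0005, -0.003, 0.0007, 0, 1])

```text
time: 23.37
tcp_pos: [0.5206, -0.2804, 0.0939]
orientation: [0.996, 0.079, 0.036, 0.015]
contact_force: [-1.5, -0.8, 9.8]
width: 0.0291
```

play_rows(motion=[-0.0006, -0.003, 0.0007, 0, 1, -0.0006, -0.003, 0.0007, 0, 1, -0.0006, -0.003, 0.0007, 0, 1])

```text
time: 23.62
tcp_pos: [0.5189, -0.2728, 0.0944]
orientation: [0.996, 0.08, 0.038, 0.018]
contact_force: [-1.4, -3.1, 9.5]
width: 0.029
```

```bash
python3 look.py 12
```

```text
t 23.6167 tcp [ 0.5189 -0.2728  0.0944] toolx [0.9844 0.1601 0.0735] tooly [ 0.1574 -0.9866  0.042 ] z [ 0.0793 -0.0298 -0.9964] F [-1.4256 -3.1334  9.4867] T [-0.5027  0.2778 -0.0133] w 0.02898608090547482
strip xy mm -2.197821810767676 -67.31455624086848 wheel bottom mm 29.291568985251022 yaw 9.239445479762287 vz [ 0.0389 -0.0315  0.0683 -0.0065 -0.0698  0.0375]
```

play_rows(motion=[-0.0008, -0.003, 0.0008, 0, 1, -0.0008, -0.003, 0.0008, 0, 1])

```text
time: 23.78
tcp_pos: [0.5177, -0.268, 0.0946]
orientation: [0.996, 0.08, 0.04, 0.02]
contact_force: [-1.0, -1.0, 9.0]
width: 0.0287
```

play_rows(motion=[-0.0008, -0.003, 0.0008, 0, 1, -0.0008, -0.003, 0.0008, 0, 1])

```text
time: 23.95
tcp_pos: [0.5165, -0.2632, 0.0948]
orientation: [0.996, 0.08, 0.043, 0.022]
contact_force: [-1.2, -2.0, 10.0]
width: 0.029
```

play_rows(motion=[-0.0008, -0.003, 0.0008, 0, 1, -0.0008, -0.003, 0.0008, 0, 1])

```text
time: 24.12
tcp_pos: [0.5154, -0.2583, 0.0951]
orientation: [0.995, 0.08, 0.045, 0.024]
contact_force: [-1.7, -1.4, 11.1]
width: 0.0287
```

```bash
python3 look.py 12
```

```text
t 24.1167 tcp [ 0.5154 -0.2583  0.0951] toolx [0.9831 0.1619 0.0858] tooly [ 0.1575 -0.986   0.0554] z [ 0.0936 -0.0409 -0.9948] F [-1.6579 -1.4003 11.1003] T [-0.3902  0.3077 -0.0219] w 0.028657230152126033
strip xy mm -3.307030279002764 -52.51229470883526 wheel bottom mm 29.993226585766088 yaw 9.349467306022742 vz [ 0.0365 -0.0311  0.0698 -0.0073 -0.0775  0.0405]
```

play_rows(motion=[-0.0008, -0.003, 0.0008, 0, 1, -0.0008, -0.003, 0.0008, 0, 1])

```text
time: 24.28
tcp_pos: [0.5143, -0.2535, 0.0953]
orientation: [0.995, 0.08, 0.047, 0.026]
contact_force: [-1.1, -1.5, 11.0]
width: 0.029
```

play_rows(motion=[0, -0.002, 0, 0, 1, 0, 0, -0.01, 0, 1, 0, 0, -0.025, 0, 1, 0, 0, -0.03, 0, 1, 0, 0, -0.02, 0, 1, 0, 0, 0, 0, 1, 0, 0, 0, 0, 1, 0, 0, 0, 0, 1])

```text
time: 24.95
tcp_pos: [0.5032, -0.2453, 0.1835]
orientation: [0.995, 0.081, 0.046, 0.025]
contact_force: [-0.2, 0.5, -2.6]
width: 0.0291
```

```bash
python3 look.py 14 wrist; python3 pieces.py wrist14
```

```text
t 24.95 tcp [ 0.5032 -0.2453  0.1835] toolx [0.9828 0.1628 0.0872] tooly [ 0.1582 -0.9858  0.0565] z [ 0.0952 -0.0418 -0.9946] F [-0.1559  0.4865 -2.5771] T [0.0282 0.0984 0.0171] w 0.02910332993028684
strip xy mm -13.168139812386606 -37.681651682566674 wheel bottom mm 118.38273605367499 yaw 9.403811374893886 vz [-0.0003  0.0064  0.0152  0.0003 -0.0083 -0.0014]
cap fit [0.02707687 0.03256214] n 643 788
0 324 proud mm median -0.00 mean -0.03
1 309 proud mm median -0.00 mean -0.02
2 312 proud mm median 0.06 mean 0.01
3 314 proud mm median 0.14 mean 0.12
4 335 proud mm median 0.27 mean 0.27
5 383 proud mm median -0.02 mean -0.03
6 391 proud mm median 0.04 mean 0.03
7 401 proud mm median -0.03 mean -0.03
```

View pics/wrist14.png

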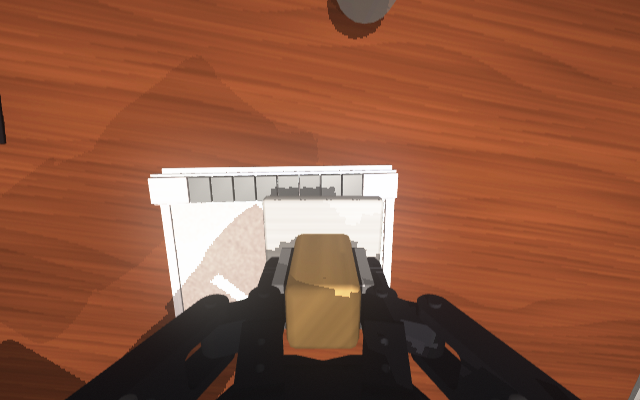

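Piece 1 is now seated, and only piece 4 (about 0.27 mm) and piece 3 (about 0.1 mm) are left. The tool tilt has built up in the radial direction, so I'll try a fast rise with an abrupt stop to take it out.

play_rows(motion=[0, 0, -0.04, 0, 1, 0, 0, -0.04, 0, 1, 0, 0, -0.04, 0, 1, 0, 0, -0.04, 0, 1, 0, 0, 0, 0, 1, 0, 0, 0, 0, 1])

```text
time: 25.5
tcp_pos: [0.4867, -0.238, 0.3387]
orientation: [0.996, 0.08, 0.038, 0.019]
contact_force: [-0.5, 0.4, -3.1]
width: 0.029
```

```bash
python3 look.py 14
```

```text
t 25.5 tcp [ 0.4867 -0.238   0.3387] toolx [0.9842 0.1616 0.0728] tooly [ 0.1588 -0.9864  0.043 ] z [ 0.0788 -0.0308 -0.9964] F [-0.4839  0.3564 -3.143 ] T [ 0.0215  0.0487 -0.0038] w 0.028978900165660616
strip xy mm -28.250140479956457 -27.69414269403213 wheel bottom mm 273.5916438651925 yaw 9.324425278722247 vz [ 0.0003 -0.0352 -0.0571 -0.001   0.0369 -0.0005]
```

play_rows(motion=[0, 0, 0, 0, 1, 0, 0, 0, 0, 1, 0, 0, 0, 0, 1, 0, 0, 0, 0, 1])

```text
time: 25.83
tcp_pos: [0.4862, -0.2377, 0.3327]
orientation: [0.996, 0.08, 0.035, 0.016]
contact_force: [0.6, -0.3, -2.9]
width: 0.029
```

```bash
python3 look.py 14
```

```text
t 25.8333 tcp [ 0.4862 -0.2377  0.3327] toolx [0.9847 0.1612 0.0666] tooly [ 0.159  -0.9866  0.0372] z [ 0.0717 -0.026  -0.9971] F [ 0.5545 -0.3298 -2.949 ] T [0.0585 0.0664 0.0085] w 0.028960501085440755
strip xy mm -28.659967533260144 -27.295048909717046 wheel bottom mm 267.579980497087 yaw 9.298480016248318 vz [-0.0005  0.021   0.0153 -0.0001 -0.0109 -0.0022]
```

play_rows(motion=[0, 0, 0, 0, 1, 0.0008, -0.001, 0.008, 0, 1, 0.0008, -0.001, 0.015, 0, 1, 0.0008, -0.001, 0.02, 0, 1, 0.0008, -0.001, 0.022, 0, 1, 0.0008, -0.001, 0.021, 0, 1, 0.0008, -0.001, 0.019, 0, 1, 0.0008, -0.001, 0.017, 0, 1, 0.0008, -0.001, 0.014, 0, 1, 0.0008, -0.001, 0.011, 0, 1])

```text
time: 26.67
tcp_pos: [0.5023, -0.2301, 0.1736]
orientation: [0.996, 0.08, 0.033, 0.015]
contact_force: [-0.1, 0.2, -2.3]
width: 0.0286
```

```bash
python3 look.py 14
```

```text
t 26.6667 tcp [ 0.5023 -0.2301  0.1736] toolx [0.9849 0.1606 0.064 ] tooly [ 0.1586 -0.9867  0.0349] z [ 0.0688 -0.0242 -0.9973] F [-0.0666  0.2396 -2.3431] T [0.037  0.059  0.0212] w 0.02856326253985898
strip xy mm -11.548829061182092 -22.507795199757307 wheel bottom mm 108.46118603724396 yaw 9.261699439722841 vz [ 0.0382  0.212   0.1322  0.005  -0.3298  0.0276]
```

play_rows(motion=[0.0005, 0, 0.009, 0, 1, 0.0005, 0, 0.007, 0, 1, 0.0005, 0, 0.006, 0, 1, 0.0005, 0, 0.005, 0, 1, 0.0005, 0, 0.004, 0, 1, 0.0005, 0, 0.003, 0, 1, 0.0005, 0, 0.002, 0, 1, 0.0005, 0, 0.001, 0, 1])

```text
time: 27.33
tcp_pos: [0.5089, -0.2298, 0.1307]
orientation: [0.996, 0.08, 0.032, 0.014]
contact_force: [0.0, 0.3, -1.7]
width: 0.0288
```

```bash
python3 look.py 14
```

```text
t 27.3333 tcp [ 0.5089 -0.2298  0.1307] toolx [0.9851 0.1606 0.0615] tooly [ 0.1588 -0.9868  0.0327] z [ 0.0659 -0.0224 -0.9976] F [ 0.0433  0.3054 -1.6774] T [-0.0136  0.0836  0.0442] w 0.028753459243415665
strip xy mm -5.061295162908045 -23.285806500571468 wheel bottom mm 65.61767746847288 yaw 9.25822399785539 vz [ 0.0086  0.0231 -0.0091  0.0005 -0.0209  0.0067]
```

play_rows(motion=[0, 0, 0.004, 0, 1, 0, 0, 0.006, 0, 1, 0, 0, 0.006, 0, 1, 0, 0, 0.004, 0, 1, 0, 0, 0.003, 0, 1, 0, 0, 0.002, 0, 1, 0, 0, 0.001, 0, 1])

```text
time: 27.92
tcp_pos: [0.5112, -0.2307, 0.1028]
orientation: [0.996, 0.08, 0.033, 0.014]
contact_force: [-0.2, -0.5, -3.8]
width: 0.029
```

```bash
python3 look.py 14
```

```text
t 27.9167 tcp [ 0.5112 -0.2307  0.1028] toolx [0.985  0.1606 0.0628] tooly [ 0.1587 -0.9867  0.0338] z [ 0.0674 -0.0233 -0.9975] F [-0.2165 -0.4542 -3.8227] T [ 0.021   0.0723 -0.0295] w 0.029029722844261453
strip xy mm -2.922786792176122 -24.561878505849997 wheel bottom mm 37.69231402644835 yaw 9.259411491710956 vz [-0.0006  0.0247  0.0055  0.0005 -0.0277  0.0003]
```

play_rows(motion=[0, 0, 0.0015, 0, 1, 0, 0, 0.0012, 0, 1, 0, 0, 0.001, 0, 1, 0, 0, 0.001, 0, 1, 0, 0, 0.0007, 0, 1])

```text
time: 28.33
tcp_pos: [0.5117, -0.2309, 0.097]
orientation: [0.996, 0.08, 0.033, 0.014]
contact_force: [-0.6, 0.8, -1.6]
width: 0.0287
```

play_rows(motion=[0, -0.001, 0.0007, 0, 1, -0.0003, -0.001, 0.0007, 0, 1])

```text
time: 28.5
tcp_pos: [0.5118, -0.2296, 0.0965]
orientation: [0.996, 0.08, 0.034, 0.015]
contact_force: [-1.5, -0.1, 8.5]
width: 0.0286
```

play_rows(motion=[-0.0005, -0.0015, 0.0007, 0, 1, -0.0005, -0.0015, 0.0007, 0, 1])

```text
time: 28.67
tcp_pos: [0.5112, -0.2276, 0.0967]
orientation: [0.996, 0.08, 0.035, 0.017]
contact_force: [-2.6, -1.2, 7.5]
width: 0.0291
```

```bash
python3 look.py 14
```

```text
t 28.6667 tcp [ 0.5112 -0.2276  0.0967] toolx [0.9846 0.1612 0.0673] tooly [ 0.1589 -0.9865  0.0388] z [ 0.0726 -0.0275 -0.997 ] F [-2.5633 -1.209   7.5202] T [-0.2321  0.447  -0.0207] w 0.029072681286701485
strip xy mm -2.3700759241593605 -21.48378721657032 wheel bottom mm 31.5669653126744 yaw 9.298354529062305 vz [ 0.0182 -0.0172  0.0359 -0.0054 -0.0422  0.0213]
```

play_rows(motion=[-0.0006, -0.0025, 0.0008, 0, 1, -0.0006, -0.0025, 0.0008, 0, 1])

```text
time: 28.83
tcp_pos: [0.5103, -0.2238, 0.0968]
orientation: [0.996, 0.08, 0.037, 0.018]
contact_force: [-1.0, -1.4, 8.2]
width: 0.0294
```

play_rows(motion=[-0.0008, -0.0025, 0.0008, 0, 1, -0.0008, -0.0025, 0.0008, 0, 1])

```text
time: 29.0
tcp_pos: [0.5092, -0.2199, 0.097]
orientation: [0.996, 0.081, 0.039, 0.02]
contact_force: [-1.2, -1.0, 6.7]
width: 0.0292
```

play_rows(motion=[-0.0008, -0.0025, 0.0008, 0, 1, -0.0008, -0.0025, 0.0008, 0, 1])

```text
time: 29.17
tcp_pos: [0.5082, -0.2161, 0.0971]
orientation: [0.996, 0.081, 0.041, 0.022]
contact_force: [-0.9, -0.9, 7.2]
width: 0.0288
```

```bash
python3 look.py 14
```

```text
t 29.1667 tcp [ 0.5082 -0.2161  0.0971] toolx [0.9836 0.1623 0.0785] tooly [ 0.1588 -0.9861  0.0498] z [ 0.0855 -0.0366 -0.9957] F [-0.9042 -0.9423  7.2133] T [-0.1954  0.2039  0.0156] w 0.028817888766421468
strip xy mm -3.3873016940626326 -9.62855992830987 wheel bottom mm 31.977578127306213 yaw 9.372474917846995 vz [ 0.0334 -0.0235  0.0557 -0.0048 -0.0661  0.0381]
```

play_rows(motion=[-0.0008, -0.003, 0.001, 0, 1, -0.0008, -0.003, 0.001, 0, 1])

```text
time: 29.33
tcp_pos: [0.5074, -0.2114, 0.0971]
orientation: [0.995, 0.081, 0.044, 0.024]
contact_force: [-1.9, -1.8, 11.1]
width: 0.0289
```

play_rows(motion=[-0.0008, -0.003, 0.001, 0, 1, -0.0008, -0.003, 0.001, 0, 1])

```text
time: 29.5
tcp_pos: [0.5063, -0.2068, 0.0972]
orientation: [0.995, 0.081, 0.046, 0.026]
contact_force: [-1.6, -2.6, 11.3]
width: 0.0289
```

play_rows(motion=[-0.0009, -0.003, 0.001, 0, 1, -0.0009, -0.003, 0.001, 0, 1])

```text
time: 29.67
tcp_pos: [0.5051, -0.2024, 0.0974]
orientation: [0.995, 0.081, 0.049, 0.028]
contact_force: [-3.3, -1.2, 9.7]
width: 0.0287
```

```bash
python3 look.py 14
```

```text
t 29.6667 tcp [ 0.5051 -0.2024  0.0974] toolx [0.982  0.1646 0.0922] tooly [ 0.1592 -0.9852  0.0635] z [ 0.1013 -0.0477 -0.9937] F [-3.3341 -1.2439  9.6579] T [-0.469   0.4911 -0.0501] w 0.028730918315535207
strip xy mm -4.18706047272159 4.399392756562059 wheel bottom mm 32.297909112161754 yaw 9.514230713626388 vz [ 0.0407 -0.0236  0.0649 -0.0131 -0.0761  0.0491]
```

play_rows(motion=[-0.0009, -0.003, 0.001, 0, 1, -0.0009, -0.003, 0.001, 0, 1])

```text
time: 29.83
tcp_pos: [0.504, -0.1978, 0.0975]
orientation: [0.995, 0.082, 0.051, 0.03]
contact_force: [-1.6, -1.5, 11.7]
width: 0.0288
```

play_rows(motion=[-0.0009, -0.003, 0.001, 0, 1, -0.0009, -0.003, 0.001, 0, 1])

```text
time: 30.0
tcp_pos: [0.5028, -0.1932, 0.0975]
orientation: [0.995, 0.082, 0.054, 0.032]
contact_force: [-2.5, -1.3, 11.3]
width: 0.0291
```

play_rows(motion=[-0.0009, -0.003, 0.001, 0, 1, -0.0009, -0.003, 0.001, 0, 1, -0.0009, -0.003, 0.001, 0, 1])

```text
time: 30.25
tcp_pos: [0.5011, -0.1863, 0.0976]
orientation: [0.994, 0.082, 0.058, 0.035]
contact_force: [-3.2, -1.8, 12.6]
width: 0.029
```

```bash
python3 look.py 14
```

```text
t 30.25 tcp [ 0.5011 -0.1863  0.0976] toolx [0.9799 0.1674 0.1086] tooly [ 0.1593 -0.984   0.0792] z [ 0.1202 -0.0603 -0.9909] F [-3.2474 -1.7924 12.5984] T [-0.4881  0.5923 -0.0539] w 0.028972802050457307
strip xy mm -5.552908071188434 20.91785765570094 wheel bottom mm 32.52879909702221 yaw 9.694120258708372 vz [ 0.0424 -0.0243  0.0618 -0.0181 -0.0766  0.0553]
```

play_rows(motion=[0, -0.002, 0, 0, 1, 0, 0, -0.015, 0, 1, 0, 0, -0.04, 0, 1, 0, 0, -0.04, 0, 1, 0, 0, -0.04, 0, 1, 0, 0, -0.04, 0, 1, 0, 0, -0.03, 0, 1, 0, 0, 0, 0, 1, 0, 0, 0, 0, 1, 0, 0, 0, 0, 1])

```text
time: 31.08
tcp_pos: [0.4733, -0.1695, 0.3103]
orientation: [0.994, 0.082, 0.057, 0.035]
contact_force: [-0.5, 0.1, -2.5]
width: 0.029
```

```bash
python3 look.py 15 wrist; python3 pieces.py wrist15
```

```text
t 31.0833 tcp [ 0.4733 -0.1695  0.3103] toolx [0.9798 0.1678 0.1085] tooly [ 0.1598 -0.984   0.0788] z [ 0.12   -0.0599 -0.991 ] F [-0.5373  0.1168 -2.5326] T [-0.0016  0.1388  0.0165] w 0.029021604823067475
strip xy mm -30.207245319865322 42.03501768641031 wheel bottom mm 245.20098784042221 yaw 9.719683485322378 vz [ 0.0016  0.0041  0.0221  0.0015 -0.0136 -0.0009]
cap fit [0.02748177 0.03261523] n 327 397
0 178 proud mm median 0.00 mean 0.01
1 187 proud mm median 0.12 mean 0.10
2 187 proud mm median -0.20 mean -0.18
3 189 proud mm median -0.06 mean -0.05
4 195 proud mm median -0.08 mean -0.10
5 196 proud mm median 0.06 mean -0.03
6 188 proud mm median 0.05 mean 0.08
7 195 proud mm median -0.07 mean -0.05
```

View pics/wrist15.png

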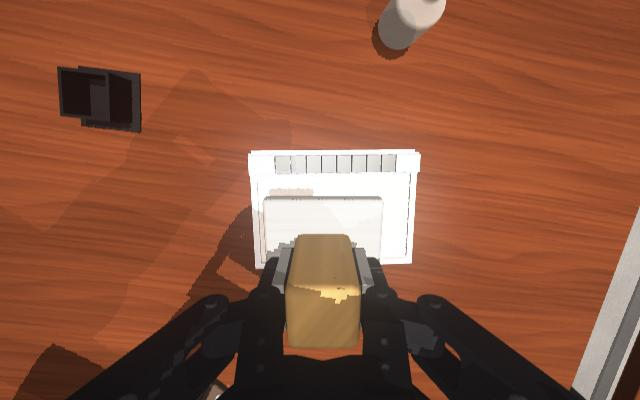

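Every piece now reads level with the caps to within measurement noise (±0.1 to 0.2 mm at this height). In the view the strip spans (250–418, 162), with no raised pieces visible. Now I'll reduce the tilt on the way to the cradle.

play_rows(motion=[0.002, -0.008, 0.006, 0, 1, 0.002, -0.012, 0.012, 0, 1, 0.003, -0.015, 0.016, 0, 1, 0.003, -0.016, 0.018, 0, 1, 0.003, -0.016, 0.017, 0, 1, 0.003, -0.015, 0.015, 0, 1, 0.003, -0.012, 0.012, 0, 1, 0.002, -0.01, 0.01, 0, 1, 0.002, -0.008, 0.008, 0, 1, 0.001, -0.006, 0.005, 0, 1])

```text
time: 31.97
tcp_pos: [0.4865, -0.0466, 0.1626]
orientation: [0.995, 0.081, 0.045, 0.03]
contact_force: [0.4, 0.1, -3.0]
width: 0.0284
```

play_rows(motion=[0, -0.004, 0.003, 0, 1, 0, -0.002, 0.002, 0, 1, 0, 0, 0, 0, 1])

```text
time: 32.22
tcp_pos: [0.4851, -0.039, 0.1542]
orientation: [0.995, 0.082, 0.043, 0.029]
contact_force: [0.5, -0.3, -2.7]
width: 0.029
```

```bash
python3 look.py 15 wrist; python3 pieces.py wrist15
```

```text
t 32.2167 tcp [ 0.4851 -0.039   0.1542] toolx [0.9829 0.1651 0.081 ] tooly [ 0.1602 -0.985   0.0644] z [ 0.0904 -0.0504 -0.9946] F [ 0.4693 -0.2714 -2.7473] T [0.0496 0.0627 0.0233] w 0.028959237607544243
strip xy mm 2.9542644366002437 168.79202414276472 wheel bottom mm 89.08567923438899 yaw 9.536671230043474 vz [ 0.0008  0.0013 -0.0036 -0.0016  0.0032 -0.0031]
cap fit [0.02739439 0.03252373] n 662 328
0 348 proud mm median 0.01 mean 0.00
1 358 proud mm median 0.02 mean -0.00
2 370 proud mm median 0.01 mean -0.01
3 362 proud mm median -0.01 mean -0.05
4 373 proud mm median -0.05 mean -0.06
5 396 proud mm median -0.03 mean -0.05
6 404 proud mm median 0.06 mean 0.11
7 401 proud mm median -0.08 mean -0.06
```

Piece 6 reads a consistent 0.06 to 0.11 mm proud, and it got only about 10.5 N in the first pass. There is ample time, so I'll roll once more over that stretch at about 15 N.

play_rows(motion=[-0.001, 0.006, 0.003, 0, 1, -0.001, 0.011, 0.005, 0, 1, -0.0015, 0.014, 0.007, 0, 1, -0.0015, 0.014, 0.007, 0, 1, -0.0015, 0.012, 0.007, 0, 1, -0.001, 0.01, 0.005, 0, 1, -0.001, 0.007, 0.004, 0, 1, -0.001, 0.004, 0.002, 0, 1, -0.001, 0.002, 0.001, 0, 1, 0, 0, 0, 0, 1])

```text
time: 33.1
tcp_pos: [0.4936, -0.1326, 0.1206]
orientation: [0.995, 0.08, 0.048, 0.031]
contact_force: [-0.9, 0.2, -2.7]
width: 0.0289
```

```bash
cat >> look.py <<'E'
z=R[:,2]; zx=z[0]*np.cos(th)+z[1]*np.sin(th); zy=-z[0]*np.sin(th)+z[1]*np.cos(th)
print("WHEEL strip lat %.1f y %.1f  tilt x %.3f y %.3f | V=%.1f"%(1000*(q@[np.cos(th),np.sin(th)])-1+(zx-.0093)*65,1000*(q@[-np.sin(th),np.cos(th)])+zy*65,zx,zy,o["contact_force"][2]+2.75))
E
python3 look.py 16
```

```text
t 33.1 tcp [ 0.4936 -0.1326  0.1206] toolx [0.9826 0.1616 0.0915] tooly [ 0.1555 -0.9853  0.0704] z [ 0.1015 -0.0549 -0.9933] F [-0.8562  0.2071 -2.7145] T [0.0988 0.0654 0.0496] w 0.02887813974240934
strip xy mm -4.098819577322239 75.11190583168036 wheel bottom mm 55.51553662844579 yaw 9.340883287569929 vz [-0.0047 -0.0022 -0.0039 -0.0002  0.0028  0.0024]
WHEEL strip lat 0.2 y 70.5  tilt x 0.091 y -0.071 | V=0.0
```

play_rows(motion=[-0.0005, 0, 0.003, 0, 1, -0.0005, 0, 0.005, 0, 1, -0.0005, 0, 0.004, 0, 1, -0.0005, 0, 0.003, 0, 1, 0, 0, 0.001, 0, 1, 0, 0, 0, 0, 1])

```text
time: 33.6
tcp_pos: [0.4932, -0.1324, 0.1035]
orientation: [0.995, 0.081, 0.049, 0.032]
contact_force: [0.9, -0.5, -3.3]
width: 0.0289
```

```bash
python3 look.py 16
```

```text
t 33.6 tcp [ 0.4932 -0.1324  0.1035] toolx [0.9822 0.1635 0.0922] tooly [ 0.1573 -0.985   0.0706] z [ 0.1023 -0.0549 -0.9932] F [ 0.8941 -0.4709 -3.2696] T [0.034  0.1016 0.0122] w 0.028868689346671007
strip xy mm -4.453269201961952 75.34915850233912 wheel bottom mm 38.39234666881648 yaw 9.449103089862003 vz [ 0.0035  0.0026  0.0021 -0.0001  0.      0.0011]
WHEEL strip lat -0.1 y 70.7  tilt x 0.092 y -0.071 | V=-0.5
```

play_rows(motion=[0, 0, 0.0015, 0, 1, 0, 0, 0.001, 0, 1, 0, 0, 0.001, 0, 1, 0, 0, 0.0007, 0, 1])

```text
time: 33.93
tcp_pos: [0.4939, -0.1324, 0.0992]
orientation: [0.995, 0.081, 0.049, 0.032]
contact_force: [-0.3, -0.2, 2.0]
width: 0.0291
```

play_rows(motion=[0, 0, 0.0007, 0, 1, -0.0003, 0.0005, 0.0007, 0, 1])

```text
time: 34.1
tcp_pos: [0.4943, -0.1332, 0.0984]
orientation: [0.995, 0.081, 0.05, 0.032]
contact_force: [-1.0, -0.4, 6.3]
width: 0.0285
```

play_rows(motion=[-0.0006, 0.001, 0.0008, 0, 1, -0.0006, 0.001, 0.0008, 0, 1])

```text
time: 34.27
tcp_pos: [0.4945, -0.1359, 0.0981]
orientation: [0.995, 0.081, 0.051, 0.033]
contact_force: [-1.7, 0.4, 9.1]
width: 0.0288
```

```bash
python3 look.py 16
```

```text
t 34.2667 tcp [ 0.4945 -0.1359  0.0981] toolx [0.9816 0.1649 0.0965] tooly [ 0.1581 -0.9847  0.0736] z [ 0.1072 -0.057  -0.9926] F [-1.7475  0.4422  9.0792] T [-0.067   0.3207  0.0154] w 0.028816911250084648
strip xy mm -3.739945708846533 71.66862332931022 wheel bottom mm 33.02127650735022 yaw 9.533876235930386 vz [-0.0306  0.0041  0.0007  0.007  -0.0254 -0.0364]
WHEEL strip lat 0.9 y 66.9  tilt x 0.096 y -0.074 | V=11.8
```

play_rows(motion=[-0.0008, 0.0025, 0.0009, 0, 1, -0.0008, 0.0025, 0.0009, 0, 1])

```text
time: 34.43
tcp_pos: [0.495, -0.1418, 0.0982]
orientation: [0.995, 0.081, 0.053, 0.034]
contact_force: [-0.6, 0.5, 9.3]
width: 0.0293
```

play_rows(motion=[-0.0008, 0.0025, 0.001, 0, 1, -0.0008, 0.0025, 0.001, 0, 1])

```text
time: 34.6
tcp_pos: [0.4957, -0.1479, 0.0981]
orientation: [0.995, 0.081, 0.055, 0.035]
contact_force: [-1.9, 0.3, 9.7]
width: 0.0288
```

play_rows(motion=[-0.0008, 0.0025, 0.001, 0, 1, -0.0008, 0.0025, 0.001, 0, 1])

```text
time: 34.77
tcp_pos: [0.4964, -0.1542, 0.0982]
orientation: [0.994, 0.081, 0.057, 0.036]
contact_force: [0.1, 0.3, 8.4]
width: 0.0291
```

```bash
python3 look.py 16
```

```text
t 34.7667 tcp [ 0.4964 -0.1542  0.0982] toolx [0.9802 0.1659 0.1079] tooly [ 0.1576 -0.9842  0.0811] z [ 0.1196 -0.0625 -0.9908] F [0.1391 0.2891 8.3791] T [-0.0323  0.1466  0.0208] w 0.029129280931562414
strip xy mm -4.846523174438628 53.36238374939895 wheel bottom mm 33.097715322451776 yaw 9.603736146070828 vz [-0.065   0.0111 -0.0168  0.0171 -0.0221 -0.082 ]
WHEEL strip lat 0.5 y 48.1  tilt x 0.108 y -0.081 | V=11.1
```

play_rows(motion=[-0.0008, 0, 0.0007, 0, 1, -0.0008, -0.002, 0.0008, 0, 1])

```text
time: 34.93
tcp_pos: [0.4962, -0.154, 0.0981]
orientation: [0.994, 0.081, 0.06, 0.038]
contact_force: [-1.0, -0.8, 9.0]
width: 0.0292
```

play_rows(motion=[-0.001, -0.0025, 0.0009, 0, 1, -0.001, -0.0025, 0.0009, 0, 1])

```text
time: 35.1
tcp_pos: [0.4955, -0.1509, 0.0978]
orientation: [0.994, 0.081, 0.062, 0.039]
contact_force: [-1.5, -0.6, 12.1]
width: 0.0291
```

play_rows(motion=[-0.001, -0.0025, 0.001, 0, 1, -0.001, -0.0025, 0.001, 0, 1])

```text
time: 35.27
tcp_pos: [0.4948, -0.1475, 0.0976]
orientation: [0.994, 0.081, 0.065, 0.041]
contact_force: [-3.1, -0.8, 13.9]
width: 0.0289
```

```bash
python3 look.py 16
```

```text
t 35.2667 tcp [ 0.4948 -0.1475  0.0976] toolx [0.9784 0.166  0.1234] tooly [ 0.1552 -0.9836  0.0924] z [ 0.1367 -0.0713 -0.988 ] F [-3.0925 -0.7688 13.8526] T [-0.4641  0.3733 -0.0562] w 0.028912079732669384
strip xy mm -5.308982921582066 60.15630231116506 wheel bottom mm 32.51817252101995 yaw 9.62738170139703 vz [ 0.0355 -0.0149  0.0497 -0.0246 -0.076   0.0549]
WHEEL strip lat 1.1 y 54.1  tilt x 0.123 y -0.093 | V=16.6
```

play_rows(motion=[0, 0, -0.002, 0, 1, 0, 0, -0.008, 0, 1, 0, 0, -0.012, 0, 1, 0, 0, -0.008, 0, 1, 0, 0, 0, 0, 1, 0, 0, 0, 0, 1])

```text
time: 35.77
tcp_pos: [0.4902, -0.1453, 0.13]
orientation: [0.994, 0.081, 0.066, 0.041]
contact_force: [-0.4, -0.7, -2.4]
width: 0.0294
```

```bash
python3 look.py 17 wrist; python3 pieces.py wrist17
```

```text
t 35.7667 tcp [ 0.4902 -0.1453  0.13  ] toolx [0.9783 0.1658 0.1241] tooly [ 0.1549 -0.9836  0.0928] z [ 0.1375 -0.0716 -0.9879] F [-0.4249 -0.7058 -2.3932] T [ 0.0431  0.1287 -0.065 ] w 0.029362798129889303
strip xy mm -9.463193290824844 63.1549978959384 wheel bottom mm 64.87264176514086 yaw 9.619968530572034 vz [ 0.002  -0.0159 -0.0043 -0.0005  0.0129 -0.0001]
WHEEL strip lat -3.0 y 57.1  tilt x 0.124 y -0.093 | V=0.4
cap fit [0.02746022 0.03254046] n 810 673
0 440 proud mm median -0.03 mean -0.03
1 450 proud mm median 0.06 mean 0.05
2 460 proud mm median -0.00 mean 0.01
3 478 proud mm median -0.01 mean -0.01
4 61 proud mm median -0.05 mean -0.02
5 41 proud mm median -0.09 mean -0.18
6 29 proud mm median -0.17 mean -0.18
7 13 proud mm median -0.08 mean -0.11
```

play_rows(motion=[0, 0, -0.04, 0, 1, 0, 0, -0.04, 0, 1, 0, 0, -0.04, 0, 1, 0, 0, -0.04, 0, 1, 0, 0, 0, 0, 1, 0, 0, 0, 0, 1, 0, 0, 0, 0, 1, 0, 0, 0, 0, 1, 0, 0, 0, 0, 1])

```text
time: 36.57
tcp_pos: [0.4665, -0.1333, 0.2869]
orientation: [0.994, 0.08, 0.06, 0.038]
contact_force: [-0.4, 0.3, -2.2]
width: 0.0289
```

```bash
python3 look.py 18
```

```text
t 36.5667 tcp [ 0.4665 -0.1333  0.2869] toolx [0.9799 0.1646 0.1124] tooly [ 0.1555 -0.9842  0.085 ] z [ 0.1246 -0.0658 -0.99  ] F [-0.3915  0.3364 -2.1717] T [-0.0032  0.083  -0.0187] w 0.028879235476610244
strip xy mm -30.893610567484803 78.89853954131917 wheel bottom mm 221.78976061887468 yaw 9.533037837433973 vz [-0.0004  0.0232  0.0166 -0.001  -0.0115 -0.0001]
WHEEL strip lat -25.2 y 73.3  tilt x 0.112 y -0.085 | V=0.6
```

All pieces now measure flat: 0 to 3 within 0.06 mm, and 4 to 7 within the noise on partial views, piece 6 no longer proud. The remaining tilt still fits the cradle's clearance. I'm moving diagonally to hover over the cradle and turning the yaw back.

play_rows(motion=[0.004, -0.011, 0.005, 0.6, 1, 0.008, -0.022, 0.011, 0.6, 1, 0.01, -0.027, 0.013, 0.6, 1, 0.011, -0.03, 0.015, 0.6, 1, 0.011, -0.03, 0.015, 0.6, 1, 0.01, -0.027, 0.013, 0.6, 1, 0.009, -0.024, 0.012, 0.6, 1, 0.008, -0.022, 0.011, 0.6, 1, 0.006, -0.016, 0.008, 0.6, 1, 0.004, -0.011, 0.005, 0.6, 1])

```text
time: 37.4
tcp_pos: [0.5352, 0.0945, 0.153]
orientation: [0.998, 0.023, 0.052, 0.034]
contact_force: [-0.5, -1.0, -2.6]
width: 0.0291
```

play_rows(motion=[0.001, -0.004, 0, 0, 1, 0, 0, 0, 0, 1, 0, 0, 0, 0, 1])

```text
time: 37.65
tcp_pos: [0.5348, 0.1006, 0.1478]
orientation: [0.998, 0.025, 0.048, 0.034]
contact_force: [0.1, -0.3, -1.5]
width: 0.0289
```

```bash
cat > crad.py <<'E'
from h import *
np.set_printoptions(precision=4,suppress=True)
C=np.array([.547,.119,.031])
o=arm.get_obs(); R=Ro.from_quat(o["orientation"]).as_matrix(); p=o["tcp_pos"]
u=R@np.array([-.0093,0,1.]); u/=np.linalg.norm(u)
b=p-.001*R[:,0]
a=b+u*((C[2]-b[2])/u[2])
wb=b+.065*u
print("t",o["time"],"tcp",p,"u",u,"yaw",np.degrees(np.arctan2(R[1,0],R[0,0])),"F",o["contact_force"],"T",o["torque"],"w",o["width"])
print("wheel bottom",wb,"axis at z=.031",a,"miss",a[:2]-C[:2],"-> tool shift for miss mm",1000*R.T@np.array([C[0]-a[0],C[1]-a[1],0]))
print("wheel bottom miss mm",1000*(wb[:2]-C[:2]),"plate bottom ctr",b+.019*u)
E
python3 crad.py; python3 look.py 18 wrist scene >/dev/null
```

```text
t 37.65 tcp [0.5348 0.1006 0.1478] u [ 0.0873 -0.0665 -0.994 ] yaw 3.0913341316440333 F [ 0.1118 -0.3193 -1.4818] T [0.0497 0.0959 0.0822] w 0.02885315238506484
wheel bottom [0.5395 0.0962 0.0831] axis at z=.031 [0.5441 0.0927 0.031 ] miss [-0.0029 -0.0263] -> tool shift for miss mm [  4.3448 -26.0716  -1.4525]
wheel bottom miss mm [ -7.5235 -22.8214] plate bottom ctr [0.5355 0.0992 0.1288]
```

View pics/scene18.png

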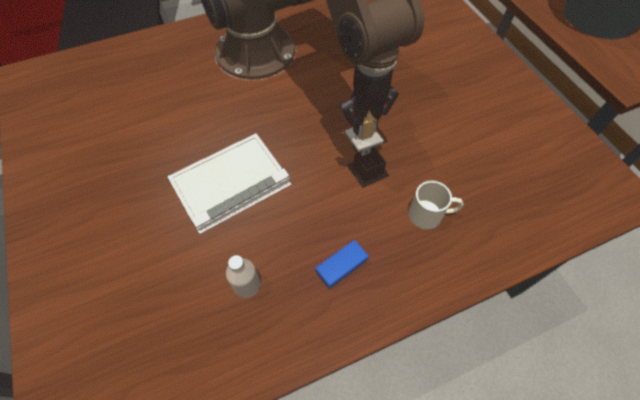

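View pics/wrist18.png

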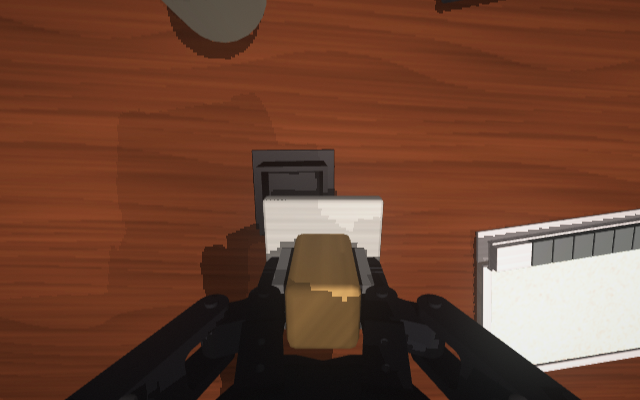

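Yaw is back at 3.1°. One more fast-up, slow-down cycle should reduce the tilt before insertion.

play_rows(motion=[0, -0.003, -0.04, 0, 1, 0, -0.003, -0.04, 0, 1, 0, -0.003, -0.04, 0, 1, 0, -0.003, -0.04, 0, 1, 0, 0, 0, 0, 1, 0, 0, 0, 0, 1, 0, 0, 0, 0, 1, 0, 0, 0, 0, 1, 0, 0, 0, 0, 1])

```text
time: 38.5
tcp_pos: [0.5163, 0.1166, 0.3137]
orientation: [0.998, 0.021, 0.047, 0.034]
contact_force: [-1.0, 0.6, -2.6]
width: 0.029
```

```bash
python3 crad.py
```

```text
t 38.5 tcp [0.5163 0.1166 0.3137] u [ 0.0869 -0.0668 -0.994 ] yaw 2.598446965317325 F [-1.0053  0.6122 -2.5797] T [0.0342 0.1013 0.0353] w 0.028957169866339793
wheel bottom [0.5209 0.1123 0.249 ] axis at z=.031 [0.54   0.0976 0.031 ] miss [-0.007  -0.0214] -> tool shift for miss mm [  7.9633 -21.0383  -0.7423]
wheel bottom miss mm [-26.0852  -6.7354] plate bottom ctr [0.5169 0.1153 0.2947]
```

play_rows(motion=[0.0005, -0.001, 0.006, -0.4, 1, 0.0006, -0.002, 0.012, 0, 1, 0.0006, -0.002, 0.016, 0, 1, 0.0006, -0.002, 0.018, 0, 1, 0.0006, -0.002, 0.018, 0, 1, 0.0006, -0.002, 0.016, 0, 1, 0.0006, -0.002, 0.014, 0, 1, 0.0006, -0.002, 0.012, 0, 1, 0.0006, -0.001, 0.01, 0, 1, 0.0006, -0.001, 0.007, 0, 1])

```text
time: 39.33
tcp_pos: [0.531, 0.1237, 0.1661]
orientation: [0.998, 0.026, 0.039, 0.035]
contact_force: [-0.4, 0.4, -3.2]
width: 0.0293
```

play_rows(motion=[0, 0, 0.004, 0, 1, 0, 0, 0.002, 0, 1, 0, 0, 0, 0, 1, 0, 0, 0, 0, 1])

```text
time: 39.67
tcp_pos: [0.5306, 0.1229, 0.156]
orientation: [0.998, 0.026, 0.036, 0.036]
contact_force: [0.2, 0.6, -2.7]
width: 0.0291
```

```bash
python3 crad.py
```

```text
t 39.6667 tcp [0.5306 0.1229 0.156 ] u [ 0.0639 -0.0699 -0.9955] yaw 3.1357379822100344 F [ 0.1606  0.559  -2.7219] T [0.0395 0.0515 0.0078] w 0.02906243164107282
wheel bottom [0.5337 0.1183 0.0912] axis at z=.031 [0.5376 0.1141 0.031 ] miss [-0.0094 -0.0049] -> tool shift for miss mm [ 9.6145 -4.4137  0.347 ]
wheel bottom miss mm [-13.2512  -0.6684] plate bottom ctr [0.5308 0.1215 0.137 ]
```

play_rows(motion=[0.0015, -0.001, 0, 0, 1, 0.002, -0.001, 0, 0, 1, 0.002, -0.001, 0, 0, 1, 0.002, -0.0005, 0, 0, 1, 0.001, 0, 0, 0, 1, 0, 0, 0, 0, 1])

```text
time: 40.17
tcp_pos: [0.5407, 0.1275, 0.1588]
orientation: [0.998, 0.026, 0.038, 0.035]
contact_force: [-0.8, 0.5, -3.3]
width: 0.0292
```

```bash
python3 crad.py; python3 look.py 19 side > /dev/null; python3 - <<'E'
import cv2
im=cv2.imread("pics/side19.png"); cv2.imwrite("pics/side19c.png",cv2.resize(im[80:220,200:340],None,fx=4.5,fy=4.2,interpolation=2))
E
```

```text
t 40.1667 tcp [0.5407 0.1275 0.1588] u [ 0.0684 -0.0692 -0.9953] yaw 3.142629342238034 F [-0.8424  0.4703 -3.3437] T [ 0.0216  0.0518 -0.0028] w 0.029228871927968105
wheel bottom [0.5442 0.1229 0.094 ] axis at z=.031 [0.5485 0.1185 0.031 ] miss [ 0.0015 -0.0005] -> tool shift for miss mm [-1.4555 -0.5225 -0.1464]
wheel bottom miss mm [-2.8426  3.9328] plate bottom ctr [0.541  0.1261 0.1398]
```

View pics/side19c.png

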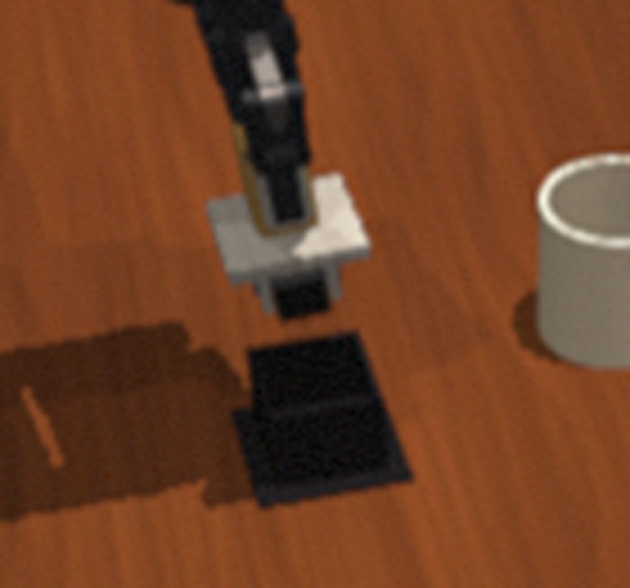

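```bash
python3 - <<'E'
from h import *
np.set_printoptions(precision=4,suppress=True)
o=arm.get_obs(); R=Ro.from_quat(o["orientation"]).as_matrix(); p=o["tcp_pos"]
im,d=eyes.camera("wrist"); C=cam("wrist"); Ww=cloud(C,d)
Ws=np.load("pics/side19W.npy")
for n,W in (("wrist",Ww),("side",Ws)):
    T=(W-p)@R   # tool coords
    m=(abs(T[...,2]-.009)<.005)&(abs(T[...,0])<.045)&(abs(T[...,1])<.045)
    P=T[m]; 
    A=np.c_[P[:,:2],np.ones(len(P))]; c=np.linalg.lstsq(A,P[:,2],rcond=None)[0]
    k=abs(A@c-P[:,2])<.0012; c=np.linalg.lstsq(A[k],P[k][:,2],rcond=None)[0]
    print(n,len(P),"plane z=ax+by+c (tool)",c,"xy range",P[:,:2].min(0),P[:,:2].max(0),cv2.minAreaRect((P[k][:,:2]*1000).astype(np.float32)))
    # rim of the cradle
    g=(abs(W[...,2]-.054)<.004)&(np.hypot(W[...,0]-.547,W[...,1]-.119)<.045)
    Q=W[g]
    if len(Q)>20: print(" rim",len(Q),Q[:,:2].min(0),Q[:,:2].max(0),cv2.minAreaRect((Q[:,:2]*1000).astype(np.float32)))
E
```

```text
wrist 5530 plane z=ax+by+c (tool) [0.0212 0.0003 0.0089] xy range [-0.0058 -0.0332] [0.0322 0.0329] ((13.783047676086426, -0.14181900024414062), (37.1553840637207, 65.52008819580078), 0.5327098369598389)
 rim 550 [0.5535 0.0912] [0.5769 0.1494] ((564.9534301757812, 120.30230712890625), (22.42644691467285, 57.6668701171875), 1.5213981866836548)
side 438 plane z=ax+by+c (tool) [0.0082 0.0035 0.0103] xy range [-0.0344 -0.0351] [0.0316 0.0366] ((-1.587198257446289, 2.1418838500976562), (67.19152069091797, 65.48992156982422), 89.89078521728516)
 rim 164 [0.5159 0.0864] [0.5762 0.1498] ((546.4087524414062, 118.12069702148438), (58.01276397705078, 62.61389923095703), 3.070873737335205)
```

The plate fit shows the roller sits squarely in the grip (66 mm plate, 8.9 mm below the TCP). Its axis is aimed at the cradle centre to within about 1 mm, so I'm inserting.

play_rows(motion=[0, -0.0002, 0.004, 0, 1, -0.0001, -0.0002, 0.007, 0, 1, -0.0002, 0, 0.009, 0, 1, -0.0002, 0, 0.009, 0, 1, -0.0002, 0, 0.007, 0, 1, -0.0001, 0, 0.004, 0, 1, -0.0001, 0, 0.002, 0, 1, 0, 0, 0.001, 0, 1])

```text
time: 40.93
tcp_pos: [0.5423, 0.1242, 0.1099]
orientation: [0.998, 0.026, 0.037, 0.036]
contact_force: [0.2, 0.6, -2.3]
width: 0.029
```

```bash
sed -i 's/-.0093,0,1/-.021,0,1/' crad.py; python3 crad.py
```

```text
t 40.9333 tcp [0.5423 0.1242 0.1099] u [ 0.0539 -0.0702 -0.9961] yaw 3.1245520210556275 F [ 0.1926  0.5855 -2.289 ] T [ 0.046   0.0977 -0.004 ] w 0.028962103544264973
wheel bottom [0.5448 0.1196 0.0451] axis at z=.031 [0.5455 0.1186 0.031 ] miss [-0.0015 -0.0004] -> tool shift for miss mm [ 1.4665 -0.2928  0.0835]
wheel bottom miss mm [-2.216  0.628] plate bottom ctr [0.5423 0.1229 0.0909]
```

play_rows(motion=[0.0004, 0, 0.003, 0, 1, 0.0004, 0, 0.005, 0, 1, 0.0004, 0, 0.006, 0, 1, 0, 0, 0.005, 0, 1, -0.0001, 0, 0.003, 0, 1, 0, 0, 0.001, 0, 1])

```text
time: 41.43
tcp_pos: [0.5459, 0.1227, 0.0852]
orientation: [0.998, 0.026, 0.037, 0.035]
contact_force: [0.4, -0.1, -2.4]
width: 0.0288
```

```bash
python3 crad.py
```

```text
t 41.4333 tcp [0.5459 0.1227 0.0852] u [ 0.0552 -0.07   -0.996 ] yaw 3.1270922391767986 F [ 0.4204 -0.1089 -2.3659] T [0.0756 0.0339 0.0005] w 0.028786197923069475
wheel bottom [0.5485 0.118  0.0204] axis at z=.031 [0.5479 0.1188 0.031 ] miss [ 0.0009 -0.0002] -> tool shift for miss mm [-0.8658 -0.2473 -0.0812]
wheel bottom miss mm [ 1.4692 -0.9505] plate bottom ctr [0.5459 0.1213 0.0662]
```

play_rows(motion=[0, 0, 0.002, 0, 1, 0, 0, 0.002, 0, 1, 0, 0, 0.0015, 0, 1, 0, 0, 0.001, 0, 1, 0, 0, 0.0005, 0, 1])

```text
time: 41.85
tcp_pos: [0.5465, 0.1221, 0.0775]
orientation: [0.998, 0.026, 0.037, 0.035]
contact_force: [-0.6, 0.0, -3.2]
width: 0.0288
```

play_rows(motion=[0, 0, 0.0008, 0, 1, 0, 0, 0.0008, 0, 1])

```text
time: 42.02
tcp_pos: [0.5469, 0.1221, 0.0763]
orientation: [0.998, 0.026, 0.038, 0.035]
contact_force: [-3.3, -0.4, 10.2]
width: 0.029
```

```bash
python3 crad.py
```

```text
t 42.0167 tcp [0.5469 0.1221 0.0763] u [ 0.0561 -0.0699 -0.996 ] yaw 3.1335201885606043 F [-3.314  -0.404  10.1818] T [0.1619 0.6774 0.0476] w 0.029024193023153504
wheel bottom [0.5495 0.1175 0.0115] axis at z=.031 [0.5484 0.1188 0.031 ] miss [ 0.0014 -0.0002] -> tool shift for miss mm [-1.4063 -0.2462 -0.1217]
wheel bottom miss mm [ 2.5208 -1.5472] plate bottom ctr [0.5469 0.1207 0.0573]
```

The plate has landed on the rim at its low corner, with 13 N of contact. I'm easing the grip so the roller can level, then opening.

play_rows(motion=[0, 0, 0, 0, 1, 0, 0, 0, 0, 1, 0, 0, 0, 0, 1], force=20)

```text
time: 42.27
tcp_pos: [0.5467, 0.1221, 0.0768]
orientation: [0.998, 0.026, 0.038, 0.035]
contact_force: [-0.8, 0.0, -2.6]
width: 0.0291
```

```bash
python3 crad.py
```

```text
t 42.2667 tcp [0.5467 0.1221 0.0768] u [ 0.0562 -0.0699 -0.996 ] yaw 3.133358251895558 F [-0.8181  0.015  -2.5761] T [ 0.0976  0.177  -0.0045] w 0.02913835609389804
wheel bottom [0.5493 0.1175 0.0119] axis at z=.031 [0.5483 0.1188 0.031 ] miss [ 0.0013 -0.0002] -> tool shift for miss mm [-1.2577 -0.2285 -0.1095]
wheel bottom miss mm [ 2.3469 -1.5051] plate bottom ctr [0.5468 0.1207 0.0578]
```

play_rows(motion=[0, 0, 0, 0, 0.6, 0, 0, 0, 0, 0.5, 0, 0, 0, 0, 0.3, 0, 0, 0, 0, 0, 0, 0, 0, 0, 0, 0, 0, 0, 0, 0])

```text
time: 42.77
tcp_pos: [0.5477, 0.1222, 0.0773]
orientation: [0.998, 0.026, 0.039, 0.035]
contact_force: [0.1, 0.3, 0.1]
width: 0.0852
```

```bash
python3 crad.py; python3 look.py 20 side wrist >/dev/null; python3 - <<'E'
import cv2
im=cv2.imread("pics/side20.png"); cv2.imwrite("pics/side20c.png",cv2.resize(im[80:220,200:340],None,fx=4.5,fy=4.2,interpolation=2))
E
```

```text
t 42.7667 tcp [0.5477 0.1222 0.0773] u [ 0.0587 -0.0696 -0.9958] yaw 3.137974525934341 F [0.1306 0.3138 0.0754] T [0.0061 0.0183 0.0307] w 0.08523515984334716
wheel bottom [0.5505 0.1176 0.0125] axis at z=.031 [0.5494 0.1189 0.031 ] miss [ 0.0024 -0.0001] -> tool shift for miss mm [-2.3904 -0.2459 -0.2005]
wheel bottom miss mm [ 3.5004 -1.4231] plate bottom ctr [0.5478 0.1208 0.0583]
```

View pics/side20c.png

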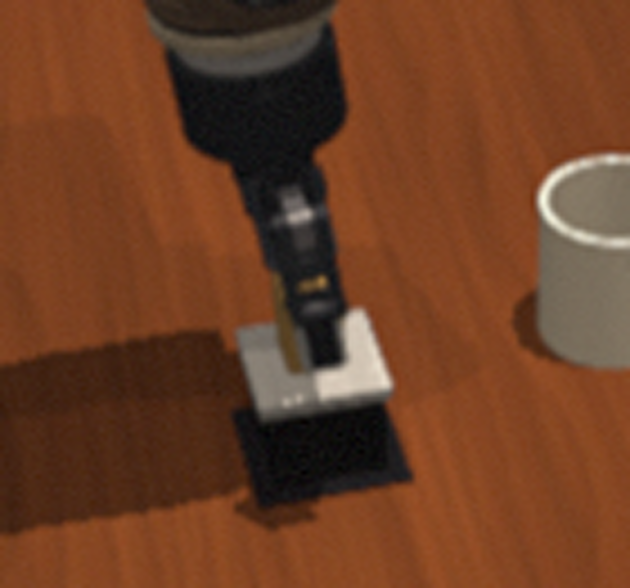

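View pics/wrist20.png

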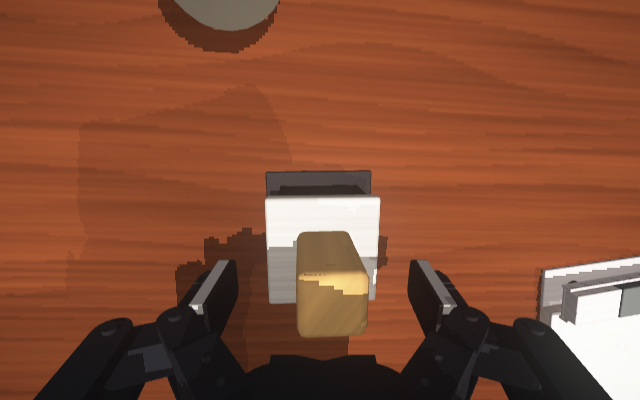

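play_rows(motion=[0, 0.0003, -0.004, 0, 0, 0, 0.0006, -0.008, 0, 0, 0, 0.0008, -0.012, 0, 0, 0, 0.001, -0.016, 0, 0, 0, 0.001, -0.02, 0, 0, 0, 0.001, -0.022, 0, 0, 0, 0.001, -0.02, 0, 0, 0, 0, -0.015, 0, 0, 0, 0, -0.008, 0, 0, 0, 0, -0.003, 0, 0])

```text
time: 43.7
tcp_pos: [0.5361, 0.1253, 0.2151]
orientation: [0.998, 0.026, 0.039, 0.035]
contact_force: [-0.1, -0.1, -0.9]
width: 0.0856
```

play_rows(motion=[0, 0, 0, 0, 0, 0, 0, 0, 0, 0, 0, 0, 0, 0, 0, 0, 0, 0, 0, 0])

```text
time: 44.03
tcp_pos: [0.5356, 0.1253, 0.2143]
orientation: [0.998, 0.026, 0.038, 0.035]
contact_force: [0.3, 0.5, -1.2]
width: 0.0852
```

```bash
python3 look.py 21 wrist side scene; python3 pieces.py wrist21; python3 - <<'E'
from h import *
np.set_printoptions(precision=4,suppress=True)
for n in ("wrist21","side21"):
    W=np.load(f"pics/{n}W.npy")
    for nm,z,r in (("top",.12,.03),("plate",.064,.055)):
        m=(abs(W[...,2]-z)<.006)&(np.hypot(W[...,0]-.547,W[...,1]-.119)<r); P=W[m]
        if len(P)<20: continue
        A=np.c_[P[:,:2]-[.547,.119],np.ones(len(P))]; c=np.linalg.lstsq(A,P[:,2],rcond=None)[0]
        print(n,nm,len(P),"plane",c,cv2.minAreaRect((P[:,:2]*1000).astype(np.float32)))
E
```

```text
t 44.0333 tcp [0.5356 0.1253 0.2143] toolx [0.9957 0.055  0.0746] tooly [ 0.0496 -0.9962  0.0718] z [ 0.0782 -0.0678 -0.9946] F [ 0.3423  0.4576 -1.1537] T [-0.0087  0.009   0.0269] w 0.08521767952248806
strip xy mm 79.94928662006842 322.49288021567975 wheel bottom mm 149.22145076712573 yaw 3.1592567135727743 vz [ 0.0003  0.0105  0.0089 -0.002  -0.006  -0.001 ]
WHEEL strip lat 82.6 y 317.3  tilt x 0.066 y -0.080 | V=1.6
cap fit [0.02759534 0.03246672] n 0 446
0 207 proud mm median 0.04 mean 0.08
1 210 proud mm median 0.03 mean -0.02
2 211 proud mm median -0.12 mean -0.08
3 219 proud mm median 0.06 mean 0.04
4 218 proud mm median -0.04 mean -0.04
5 225 proud mm median -0.06 mean -0.05
6 235 proud mm median -0.09 mean -0.10
7 233 proud mm median -0.07 mean -0.04
wrist21 top 1190 plane [-0.0413 -0.0049  0.1197] ((547.4600830078125, 120.87666320800781), (29.193145751953125, 29.371734619140625), 1.952901840209961)
wrist21 plate 2668 plane [-0.0055  0.0005  0.0641] ((546.8667602539062, 121.1136703491211), (66.24132537841797, 66.06790161132812), 2.5016534328460693)
side21 top 137 plane [0.0027 0.0339 0.118 ] ((545.8955078125, 120.43460083007812), (29.27707862854004, 33.48043441772461), 5.892061233520508)
side21 plate 461 plane [-0.0013  0.0104  0.0628] ((546.3841552734375, 120.13430786132812), (65.67451477050781, 71.22903442382812), 2.1298882961273193)
```

View pics/side21.png

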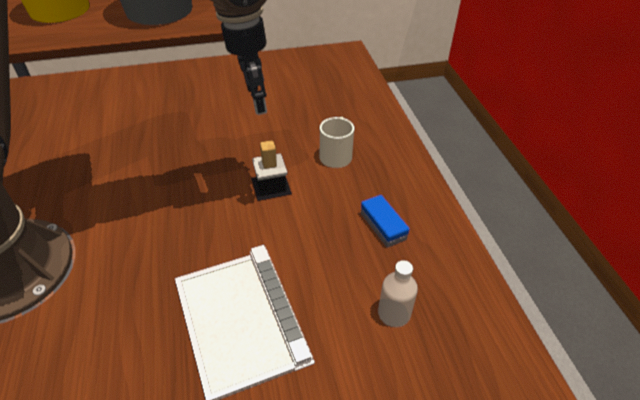

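View pics/wrist21.png

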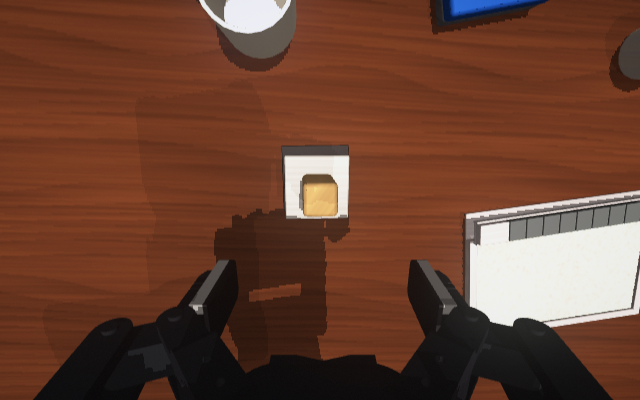

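The final views show the roller upright in the cradle. The plate is level (slope about 0.005), its top is at 64.1 mm as at the start, it sits about 1.5 mm off its starting spot, and its yaw is about 2.5°. The strip is flat, the gripper is clear, and the eraser, mug and bottle look undisturbed. I'm handing in.

```bash
python3 -c "
from plant import arm
print(arm.close_job())"
```

```text
the job is handed in; nothing more can be done
None
```

I rolled the trim strip flat and stood the roller back upright in its cradle. The job was handed in at about 44 s of the 72 s allowed, and the tool reported no verdict.

- **Rolling:** I made a full pass along the strip from the +y cap to the -y cap. Extra rolls over the pieces still slightly proud (1, 3, 4 and 6) followed.
- **Force:** The downward push I read was mostly 8 to 15 N, with a peak of 16.6 N on flat pieces. The force was read only every few steps, so brief peaks between readings would not show. I also never measured the summed contact force where the wheel climbed onto a piece. I estimate it stayed under 20 N.
- **Strip:** In the last clear wrist-camera measurements every piece lay within about 0.1 mm of the line of the end caps, which is the measuring noise. The side camera disagreed by up to about 0.75 mm on some pieces after the first pass. That view was mostly blocked and noisier, so I relied on the wrist camera.
- **Tilt while rolling:** Pressing slowly tilted the gripper and roller, to about 9° at worst, and I could only partly undo it. Some rolling was therefore done with the wheel leaning, and the roller went into the cradle at about 5°. It touched down on one corner at about 13 N and levelled itself when let go.
- **Roller:** It now stands upright with its plate level on the rim at the same height as at the start. It is about 1.5 mm from its starting position. The gripper is clear of it.
- **Bystanders:** The eraser, mug and bottle look undisturbed in the last picture, judged by eye.

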